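Load the sample paddle and balance it on the edge

ROBOT

A 7-joint arm with a two-finger parallel gripper is mounted at the origin on the work surface. World frame = base frame: x ahead of the robot, y to its left, z up, the work surface at z = 0. Lengths are in m, angles in rad, forces in N, time in s.
With the tool pointing down it reaches from about 0.425 to 0.875 m from the base axis. Payload 8.4 kg.
Tool frame: the origin (TCP) lies on the centre line of the jaws, within the pads' length; the fingertips stand tips_ahead ahead of it and the grasp point (between the pads) lies 3 mm ahead of it (tips_ahead is the distance from the TCP to the fingertips, in m); z points along the fingers, y is the direction in which the jaws open and shut (so a half turn about z gives the same grasp; the last joint's range is limited). The gripper opens to 85 mm and grips with 20 to 120 N. Pads are 22 mm wide; open, the fingers measure 114 mm over their backs; the gripper's body (76 mm by 85 mm) begins 54 mm behind the grasp point. The pads swing forward as they close: fully open they stand 13 mm farther back than shut.
Start: joints at [1.047, 0.333, 0.04, 1.465, -0.013, 1.343, -0.059], TCP at [0.268, -0.592, 0.253] pointing down, gripper open.
Joint ranges: [-2.58, 2.58], [-0.38, 2.09], [-1.3, 1.39], [0.25, 2.4], [-1.5, 4.64], [0.08, 2.09], [-2.65, 2.65]. Speed limits (rad/s): [2.22, 2.22, 2.79, 2.79, 3.14, 3.14, 3.14].

INTERFACE

Orientations are given as a 3x3 rotation matrix whose columns are the frame's x, y, z axes.
In Python, from bench import sense, snapshot, close_job, tips_ahead gives the robot as it stands.
- The arm moves only by the shell command python3 -m handwheel 'ROWS'. ROWS is JSON, a list of rows, each an object of numbers: "x", "y", "z": the shift along the tool's x, y, z each as a share of 25 mm, from -1 to 1; "rx", "ry", "rz": the turn, a rotation vector about the tool's x, y, z each as a share of 60 degrees, from -1 to 1; "fingers": the opening, from -1 (shut) to 1 (fully open). In form: [{"x": .., "y": .., "z": .., "rx": .., "ry": .., "rz": .., "fingers": ..}, ...]. A call has 1 to 8 rows; each row shifts and turns the commanded pose from where the row before left it, along the tool's axes as they then stand; what a row does not reach is not made up. A row lasts 1/10 s, in which the tool goes at most 50 mm and 8.59 degrees, less where a joint would pass 70% of its speed; a pose out of reach is approached as far as the arm can. A call with a number of a shift or a turn outside -1 to 1 is refused whole. A call with a gripper value outside its range is refused whole. The fingers move at their own pace and stop on an object; the grip force is fixed at half the most. Time passes only in rows, so rows that do not move let the fingers close. It gives the time, the measured TCP pose, the force and the opening at its end, in the units of the state.
- sense(): the state, without advancing time (a new reading comes with each control period).
- snapshot(name): name is "scene" or "top" or "wrist"; returns a dict with "frame" (384x512x3 uint8, blue, green, red), "camera_matrix" (3x3 intrinsics, pixels), "position" and "orientation" of the camera in the world. Camera axes: x right, y down, z forward; pixel columns grow to the right and rows downward; lengths in m; the calibration is good to about 2 mm. A picture is of the moment at which its call begins. There is no depth.
- close_job(): hands the job in, once; it reports no verdict.
The state is a dict: "t": time; "joints": joint angles; "dq": joint speeds; "tau": joint torques, N m; "tcp_pos": TCP position; "orientation": TCP orientation; "contact_force": force on the tool from outside, world axes, zero at the start; "wrist_torque": the same for the moment, N m; "gripper_width": opening from 0.0 (shut) to 1.0 (fully open).
Only numpy, scipy, OpenCV 4.12 (cv2) and the standard library are available. Lean on these libraries where they do the work, as an engineer would, in place of code of your own. Each camera call takes 0.05 s, during which the arm holds its last target.

TASK

Gently set the carrier with the red knob fully down in the dish of the transfer paddle. Then find the loaded paddle's balance point: slide it gently along the stand's brass edge, without lifting it off the edge, until it stays level on that edge by itself with the carrier still in the dish, and let go. Leave everything else where it is.

Things in the scene. Friction and masses are not known exactly. Their poses are not given: they have to be found in the camera images.
- edge_mid (a point): middle of the top of the fixed stand's brass edge (fulcrum), 72 mm above the table. The edge is 64 mm long along this x axis; its flat top is 10 mm wide along y, and a paddle is stable only with its centre of mass over that flat. Balanced, the paddle lies level and touches the edge only; unbalanced, it leans 4 to 6 degrees, down onto the bed
- stand: balance stand, fixed: brass edge rising 12 mm out of a flat blue bed; origin on the table under the middle of the edge, axes as edge_mid. The bed is 56 mm wide in x, runs from y = -110 to +175 mm, and its top is 60 mm above the table (22 mm thick, on dark feet). Pressing the paddle on it with over 30 N would mar the edge
- paddle: loose transfer paddle lying across the edge along its own y; origin on its flat underside, mid steel bar (30 mm wide, 10 thick, y -135 to 135). Dish at +y, black grip at -y, z up. Starts dish end down, the edge at y = -22 to -6 mm. Empty: 0.3 to 0.42 kg, centre of mass at y = 7 mm. Loaded, it is somewhere from y = 45 to 86 mm: find it
- dish_floor (a point): centre of the dish's floor on the paddle, at y = +168 mm, 6 mm above the paddle's underside; the dish is 74 mm across outside, 64 mm inside, its rim 8 mm above the floor; axes as the paddle
- grip_mid (a point): centre of the paddle's black grip, 30 mm wide in x, 90 mm long in y, 14 mm thick; at y = -175 mm of the paddle, 7 mm above its underside; axes as the paddle. It overhangs the bed, with nothing but the table 60 mm below. The grip may be pinched across x from above
- carrier_red_knob (a point): carrier with the red knob, loose, to be loaded: dark steel disc 54 mm across, 12 mm thick, with an upright round red knob 20 mm across and 40 mm tall on it (52 mm in all). This point is on the knob's axis 36 mm above the disc's underside, z up. It weighs 0.13 to 0.29 kg, not known beforehand
- carrier_base (a point): centre of the underside of the red-knobbed carrier, z up
- carrier_white_knob (a point): same carrier but with a white knob, to be left alone; point 36 mm above its underside on its axis
- carrier_blue_knob (a point): same carrier but with a blue knob, to be left alone; point 36 mm above its underside on its axis
- tape (a point): yellow tape roll lying flat, 90 mm across, 24 mm high; its centre; leave alone
- jar (a point): amber jar, 56 mm across, 75 mm high; its centre; leave alone
- driver (a point): screwdriver lying on the table, leave alone; its grip
- tweezers_mid (a point): steel tweezers lying on the table, 110 mm long, leave alone; its middle
- carrier_red: the red-knobbed carrier's body; origin at the centre of its underside, same as carrier_base
Mind the look-alikes: they are no part of the job. Leave any turquoise look-alike of the carrier_red alone.

How it is judged:
On the way:
1. the red-knobbed carrier sits down in the dish and is let go (horizontal distance between carrier_base and dish_floor below 0.007 m and z of carrier_base in the frame of dish_floor below 0.004 m and angle between carrier_base's own z axis and vertical below 0.12 rad and contact force between carrier_red and the fingers below 0.05 N), for 0.2 s.
At the end, for the whole second after the job is handed in: the loaded paddle lies still on the brass edge, level within 1.7 degrees and so clear of the bed, the red-knobbed carrier down in its dish (within 7 mm of its centre, at most 4 mm above its floor), and the robot touches neither (all of step 1 and angle between paddle's own z axis and vertical below 0.03 rad and contact force between paddle and stand above 1 N and height (world z) of grip_mid above 0.07 m and height (world z) of dish_floor above 0.069 m and linear speed of paddle below 0.02 m/s and angular speed of paddle below 0.1 rad/s and contact force between paddle and the fingers below 0.05 N).
It fails at once if the paddle was lifted off the edge (both its ends more than 7 mm above their level height) (height (world z) of grip_mid above 0.086 m and height (world z) of dish_floor above 0.085 m).
It fails at once if the paddle was pressed on the stand with more than 30 N (contact force between paddle and stand above 30 N).
It fails at once if something else on the table was moved more than 15 mm (distance of any of carrier_white_knob, carrier_blue_knob, tape, jar, driver, tweezers_mid from where it was at the start of the episode above 0.015 m).
It also fails if it takes over 72 s, if anything falls off the work surface, if the arm or the gripper's body presses on something with over 40 N, if the wrist force passes 120 N, or if a joint passes its speed limit or range.

## Working session

There is one attempt and no reset: what is moved stays moved. The work goes in short steps, Python scripts to look and compute and a shell command to move; the robot and the scene stay as the last step left them, time stands still between calls to the robot, and variables do not carry over. Pictures are saved under pics/ and viewed, and the job is handed in when it is done.

```bash
mkdir -p pics; ls; cat > h.py <<'E'
import numpy as np, cv2
from bench import sense, snapshot, tips_ahead
def shot(n,fn,crop=None,scale=1):
    s=snapshot(n); np.savez('pics/'+fn+'.npz',**{k:np.array(v) for k,v in s.items()})
    im=s['frame']
    if crop: x0,y0,x1,y1=crop; im=im[y0:y1,x0:x1]
    if scale!=1: im=cv2.resize(im,None,fx=scale,fy=scale,interpolation=cv2.INTER_CUBIC)
    cv2.imwrite('pics/'+fn+'.png',im); return s
def load(fn): return dict(np.load('pics/'+fn+'.npz'))
def ray(s,u,v):
    d=np.linalg.inv(s['camera_matrix'])@np.array([u,v,1.]); return np.array(s['position']),np.array(s['orientation'])@d
def atz(s,u,v,z):
    p,d=ray(s,u,v); return p+d*(z-p[2])/d[2]
def proj(s,P):
    c=np.array(s['orientation']).T@(np.array(P)-np.array(s['position'])); q=np.array(s['camera_matrix'])@c; return q[:2]/q[2]
E
python3 - <<'E'
from h import *
np.set_printoptions(precision=4,suppress=True)
for n in ['scene','top','wrist']:
    s=shot(n,n+'0'); print(n,s['position'],np.array(s['orientation']).tolist(),s['camera_matrix'][0])
st=sense();print(st,tips_ahead)
E
```

```text
pics
scene [ 1.2613 -0.4187  1.143 ] [[0.5211302386924503, 0.6756224441613571, -0.5214955294782342], [0.8534768473089568, -0.41200386711084025, 0.3191082646897081], [0.0007385309157021739, -0.6113813265312797, -0.7913357872236914]] [470.0648   0.     253.5803]
top [ 0.3826 -0.0133  1.0693] [[0.003522754272728581, -0.981694916037278, 0.19042762937372135], [-0.9997426320841064, 0.0008103329537310969, 0.022671853784964793], [-0.022411153381222876, -0.19045848678141256, -0.9814394046588193]] [394.309    0.     261.4018]
wrist [ 0.34   -0.5591  0.372 ] [[0.41184143891556674, -0.8659937895316295, -0.28362190621424244], [-0.9112544618131164, -0.39186008523881394, -0.12673191950852022], [-0.0013910491149070803, 0.31064518359259086, -0.9505249259714773]] [297.7798   0.     253.8275]
{'t': 0.15, 'joints': array([ 1.0468,  0.3337,  0.0399,  1.466 , -0.0134,  1.3433, -0.0585]), 'dq': array([ 0.0002, -0.0022, -0.0003, -0.0046, -0.001 ,  0.0005,  0.0003]), 'tau': array([  0.0018, -65.9038,   1.367 , -40.5873,   0.0169,   0.0097,
        -0.0001]), 'tcp_pos': array([ 0.2677, -0.592 ,  0.2526]), 'orientation': array([[ 0.9111,  0.4121, -0.0006],
       [ 0.4121, -0.9111,  0.0011],
       [-0.0001, -0.0012, -1.    ]]), 'contact_force': array([-0.3175, -0.6034, -0.9694]), 'wrist_torque': array([ 0.0305,  0.002 , -0.0455]), 'gripper_width': 0.9982147955258716} 0.022
```

View pics/scene0.png

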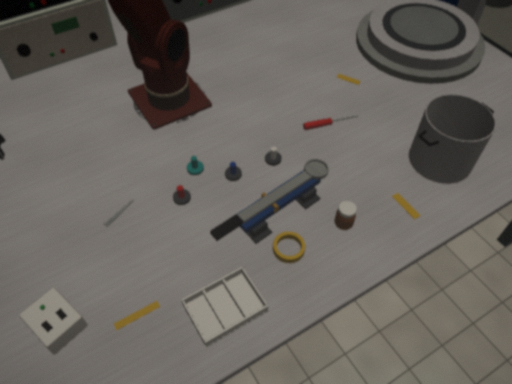

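View pics/top0.png

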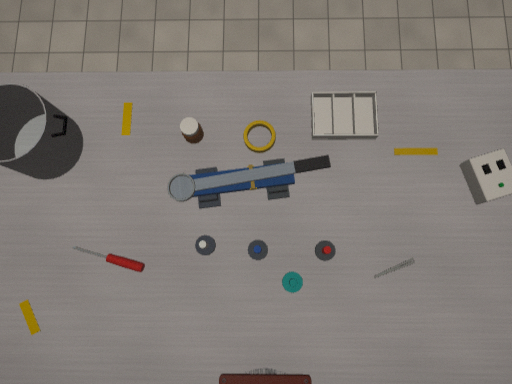

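View pics/wrist0.png

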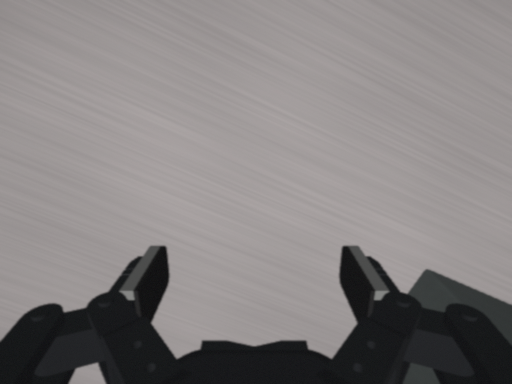

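```bash
python3 - <<'E'
from h import *
s=load('top0'); im=s['frame']
cv2.imwrite('pics/t_crop.png',cv2.resize(im[140:300,155:355],None,fx=4,fy=3.75*4/3.75,interpolation=cv2.INTER_CUBIC)[:600])
s=load('scene0'); im=s['frame']
cv2.imwrite('pics/s_crop.png',cv2.resize(im[140:270,160:340],None,fx=4.4,fy=4.4,interpolation=cv2.INTER_CUBIC))
E
```

```text
(no output)
```

View pics/t_crop.png

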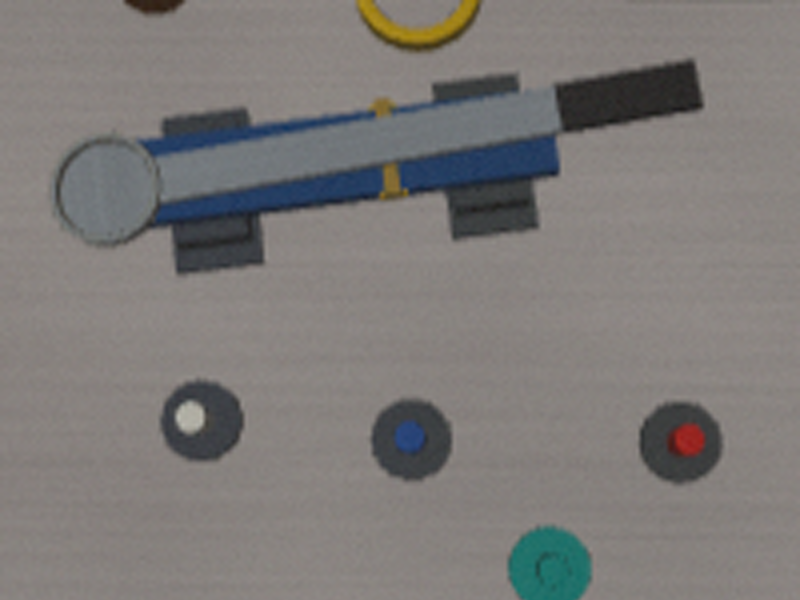

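View pics/s_crop.png

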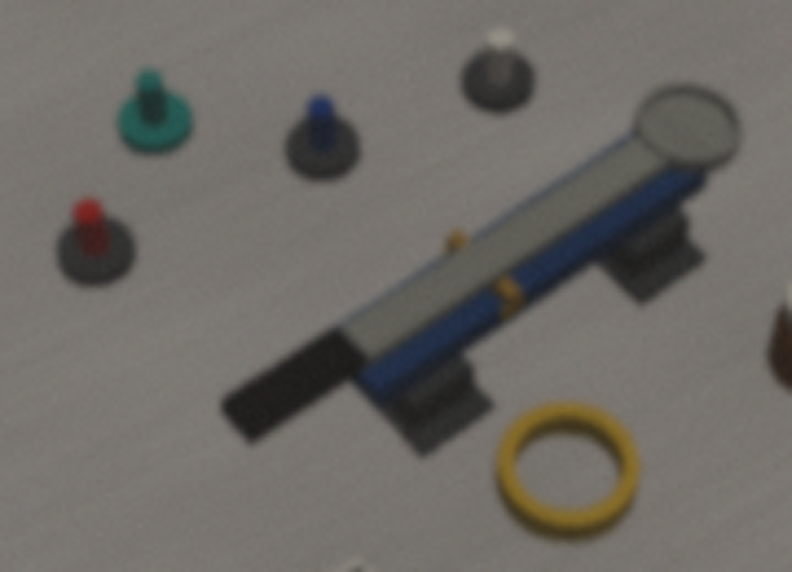

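```bash
python3 - <<'E'
from h import *
np.set_printoptions(precision=4,suppress=True)
s=load('top0')
T=lambda u,v,z:atz(s,u/4+154.9,v/4+139.9,z)
print('red knob top',T(690,440,.052),'disc',T(680,442,.012))
print('white',T(190,418,.052),'blue',T(410,437,.052),'turq',T(555,570,.052))
print('dish rim',T(108,190,.068))
print('edge ends',T(381,106,.072),T(394,190,.072))
g=[T(697,62,.1),T(703,106,.1),T(558,86,.09),T(562,130,.09)]
for q in g: print(q)
print('bar at dish',T(160,155,.075),T(163,202,.075))
r=load('scene0')
R=lambda u,v,z:atz(r,u/4.4+159.9,v/4.4+139.9,z)
print('S red top',R(88,209,.052),'disc',R(96,252,.012))
print('dish',R(688,125,.068)); print('grip end',R(222,403,.1),R(250,441,.1)); print('edge',R(510,284,.072),R(457,234,.072))
print('jar,tape', atz(s,190,124,.075),atz(s,260,137,.024))
E
```

```text
red knob top [ 0.4244 -0.1582  0.052 ] disc [ 0.4247 -0.1573  0.012 ]
white [0.4376 0.1613 0.052 ] blue [0.4259 0.0199 0.052 ] turq [ 0.3435 -0.0716  0.052 ]
dish rim [0.5838 0.2169 0.068 ]
edge ends [0.6387 0.0394 0.072 ] [0.5828 0.0305 0.072 ]
[ 0.6598 -0.1625  0.1   ]
[ 0.631  -0.1655  0.1   ]
[ 0.647  -0.0749  0.09  ]
[ 0.618  -0.0771  0.09  ]
bar at dish [0.6055 0.1824 0.075 ] [0.5744 0.1793 0.075 ]
S red top [ 0.4246 -0.1607  0.052 ] disc [ 0.4303 -0.1629  0.012 ]
dish [0.5839 0.2156 0.068 ]
grip end [ 0.6352 -0.1682  0.1   ] [ 0.6671 -0.1667  0.1   ]
edge [0.6349 0.0378 0.072 ] [0.5834 0.0302 0.072 ]
jar,tape [0.7548 0.2008 0.075 ] [0.735  0.0153 0.024 ]
```

```bash
python3 -m handwheel '[{"rz":-0.14,"fingers":1},{"rz":-0.14,"fingers":1},{"rz":-0.14,"fingers":1},{"rz":-0.14,"fingers":1},{"rz":-0.14,"fingers":1},{"rz":-0.14,"fingers":1},{"rz":-0.14,"fingers":1},{"rz":-0.14,"fingers":1}]'
cat >> h.py <<'E'
np.set_printoptions(precision=4,suppress=True)
PY=np.array([-.158,.9874,0]); PX=np.array([.9874,.158,0])
def to(P):
    "shift in tool axes, in mm, from the measured TCP to P; and rotation vec in deg to paddle-aligned tool"
    s=sense(); R=np.array(s['orientation']); d=R.T@(np.array(P)-s['tcp_pos'])
    Rt=np.c_[PY/np.linalg.norm(PY),PX/np.linalg.norm(PX),[0,0,-1]]
    rv=cv2.Rodrigues(R.T@Rt)[0].ravel()
    print('t',s['t'],'tcp',s['tcp_pos'],'shift mm',d*1000,'units',d/.025,'rot units',np.degrees(rv)/60,'F',s['contact_force'],'M',s['wrist_torque'],'w',s['gripper_width'])
E
python3 -c "
from h import *
to([.4245,-.159,.20])"
```

```text
t 0.15 tcp [ 0.2677 -0.592   0.2526] shift mm [ 321.2674 -329.8043   53.0189] units [ 12.8507 -13.1922   2.1208] rot units [-0.0011 -0.0007 -1.2459] F [-0.3175 -0.6034 -0.9694] M [ 0.0305  0.002  -0.0455] w 0.9982147955258716invalid input at $[0]: expected keys x, y, z, rx, ry, rz, fingers
```

```bash
python3 -m handwheel '[{"x":0,"y":0,"z":0,"rx":0,"ry":0,"rz":-0.14,"fingers":1},{"x":0,"y":0,"z":0,"rx":0,"ry":0,"rz":-0.14,"fingers":1},{"x":0,"y":0,"z":0,"rx":0,"ry":0,"rz":-0.14,"fingers":1},{"x":0,"y":0,"z":0,"rx":0,"ry":0,"rz":-0.14,"fingers":1},{"x":0,"y":0,"z":0,"rx":0,"ry":0,"rz":-0.14,"fingers":1},{"x":0,"y":0,"z":0,"rx":0,"ry":0,"rz":-0.14,"fingers":1},{"x":0,"y":0,"z":0,"rx":0,"ry":0,"rz":-0.14,"fingers":1},{"x":0,"y":0,"z":0,"rx":0,"ry":0,"rz":-0.126,"fingers":1}]'
python3 -c "
from h import *
to([.4245,-.159,.20])"
```

```text
t: 0.95
tcp_pos: [0.2677, -0.5921, 0.2529]
orientation: [[-0.018, 1.0, -0.0], [1.0, 0.018, 0.001], [0.001, -0.0, -1.0]]
contact_force: [-0.3, 0.7, -0.1]
gripper_width: 1.004
t 0.95 tcp [ 0.2677 -0.5921  0.2529] shift mm [430.144  164.5766  53.1569] units [17.2058  6.5831  2.1263] rot units [-0.0002 -0.0006 -0.1343] F [-0.298  0.652 -0.079] M [-0.0323  0.0111 -0.0135] w 1.004415759896713
```

```bash
python3 -m handwheel '[{"x":0,"y":0,"z":0,"rx":0,"ry":0,"rz":-0.134,"fingers":1},{"x":0.95,"y":0.525,"z":0,"rx":0,"ry":0,"rz":0,"fingers":1},{"x":0.95,"y":0.525,"z":0,"rx":0,"ry":0,"rz":0,"fingers":1},{"x":0.95,"y":0.525,"z":0,"rx":0,"ry":0,"rz":0,"fingers":1},{"x":0.95,"y":0.525,"z":0,"rx":0,"ry":0,"rz":0,"fingers":1},{"x":0.95,"y":0.525,"z":0,"rx":0,"ry":0,"rz":0,"fingers":1},{"x":0.95,"y":0.525,"z":0,"rx":0,"ry":0,"rz":0,"fingers":1},{"x":0.95,"y":0.525,"z":0,"rx":0,"ry":0,"rz":0,"fingers":1}]'
python3 -m handwheel '[{"x":0.95,"y":0.525,"z":0.1,"rx":0,"ry":0,"rz":0,"fingers":1},{"x":0.95,"y":0.525,"z":0.1,"rx":0,"ry":0,"rz":0,"fingers":1},{"x":0.95,"y":0.525,"z":0.1,"rx":0,"ry":0,"rz":0,"fingers":1},{"x":0.95,"y":0.525,"z":0.1,"rx":0,"ry":0,"rz":0,"fingers":1},{"x":0.95,"y":0.525,"z":0.1,"rx":0,"ry":0,"rz":0,"fingers":1},{"x":0.95,"y":0.525,"z":0.1,"rx":0,"ry":0,"rz":0,"fingers":1},{"x":0.95,"y":0.525,"z":0.1,"rx":0,"ry":0,"rz":0,"fingers":1}]'
python3 -c "
from h import *
to([.4245,-.159,.20])
shot('wrist','w1')"
```

```text
t: 1.75
tcp_pos: [0.3336, -0.4128, 0.2531]
orientation: [[-0.152, 0.988, -0.0], [0.988, 0.152, 0.0], [0.0, -0.0, -1.0]]
contact_force: [0.2, 0.7, -0.3]
gripper_width: 0.995
t: 2.45
tcp_pos: [0.3991, -0.2345, 0.2356]
orientation: [[-0.152, 0.988, -0.0], [0.988, 0.152, -0.0], [0.0, -0.0, -1.0]]
contact_force: [1.0, -0.3, -0.1]
gripper_width: 1.0
t 2.45 tcp [ 0.3991 -0.2345  0.2356] shift mm [70.7999 36.599  35.6052] units [2.832  1.464  1.4242] rot units [-0.0002 -0.     -0.006 ] F [ 0.9578 -0.341  -0.1163] M [-0.0558  0.0639 -0.0245] w 0.9999649455133104
```

View pics/w1.png

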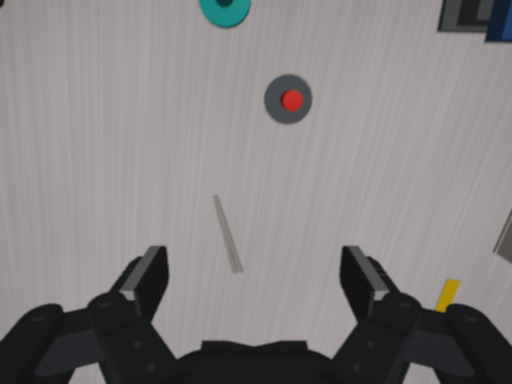

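```bash
python3 -c "
from h import *
s=load('w1');print(atz(s,292,99.5,.052),atz(s,288,100,.012),s['position'])
to([.4245,-.159,.12])"
```

```text
[ 0.4244 -0.1568  0.052 ] [ 0.4252 -0.1581  0.012 ] [ 0.3864 -0.1555  0.3551]
t 2.5 tcp [ 0.4008 -0.23    0.2354] shift mm [ 66.2765  34.4739 115.5074] units [2.6511 1.379  4.6203] rot units [ 0.0003 -0.0015 -0.0015] F [ 1.6328  4.5619 -0.6987] M [ 0.2628 -0.119  -0.0085] w 0.9976825235875396
```

```bash
python3 -m handwheel '[{"x":0.67,"y":0.345,"z":0.9,"rx":0,"ry":0,"rz":0,"fingers":1},{"x":0.67,"y":0.345,"z":0.9,"rx":0,"ry":0,"rz":0,"fingers":1},{"x":0.67,"y":0.345,"z":0.9,"rx":0,"ry":0,"rz":0,"fingers":1},{"x":0.67,"y":0.345,"z":0.9,"rx":0,"ry":0,"rz":0,"fingers":1},{"x":0,"y":0,"z":0.9,"rx":0,"ry":0,"rz":0,"fingers":1},{"x":0,"y":0,"z":0,"rx":0,"ry":0,"rz":0,"fingers":1}]'
python3 -c "
from h import *
to([.4245,-.158,.042])
shot('wrist','w2')"
```

```text
t: 3.1
tcp_pos: [0.4211, -0.1632, 0.1209]
orientation: [[-0.153, 0.988, -0.004], [0.988, 0.153, 0.002], [0.003, -0.004, -1.0]]
contact_force: [-0.8, -0.5, -0.7]
gripper_width: 0.995
t 3.1 tcp [ 0.4211 -0.1632  0.1209] shift mm [ 4.4128  4.4583 78.8561] units [0.1765 0.1783 3.1542] rot units [-0.0038 -0.0027 -0.0047] F [-0.7861 -0.4695 -0.6989] M [0.0046 0.0644 0.0207] w 0.9954516304701118
```

View pics/w2.png

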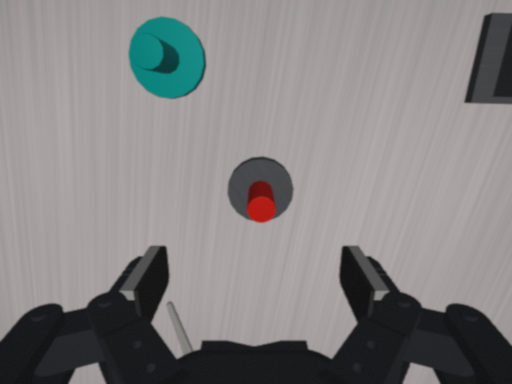

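```bash
python3 -c "
from h import *
s=load('w2');print(atz(s,261.5,209,.052),atz(s,260.5,188,.012))
to([.4245,-.158,.042])"
```

```text
[ 0.4249 -0.158   0.052 ] [ 0.4246 -0.1558  0.012 ]
t 3.15 tcp [ 0.4219 -0.1639  0.1225] shift mm [ 5.2865  3.6315 80.4805] units [0.2115 0.1453 3.2192] rot units [-0.0023 -0.0017 -0.0055] F [0.0008 0.6018 0.3519] M [-0.0609  0.0155 -0.0028] w 0.9974502979858363
```

```bash
python3 -m handwheel '[{"x":0.22,"y":0.145,"z":0.4,"rx":0,"ry":0,"rz":0,"fingers":1},{"x":0,"y":0,"z":0.7,"rx":0,"ry":0,"rz":0,"fingers":0.6},{"x":0,"y":0,"z":0.7,"rx":0,"ry":0,"rz":0,"fingers":0.3},{"x":0,"y":0,"z":0.7,"rx":0,"ry":0,"rz":0,"fingers":0.2},{"x":0,"y":0,"z":0.7,"rx":0,"ry":0,"rz":0,"fingers":0.1},{"x":0,"y":0,"z":0,"rx":0,"ry":0,"rz":0,"fingers":0},{"x":0,"y":0,"z":0,"rx":0,"ry":0,"rz":0,"fingers":0}]'
python3 -c "
from h import *
to([.4247,-.158,.042])
shot('wrist','w3')"
```

```text
t: 3.85
tcp_pos: [0.4261, -0.1583, 0.044]
orientation: [[-0.152, 0.988, 0.0], [0.988, 0.152, 0.0], [-0.0, 0.0, -1.0]]
contact_force: [-0.7, -0.7, 0.2]
gripper_width: 0.5
t 3.85 tcp [ 0.4261 -0.1583  0.044 ] shift mm [ 0.4718 -1.3398  1.9529] units [ 0.0189 -0.0536  0.0781] rot units [ 0.0004  0.     -0.0061] F [-0.6578 -0.6823  0.1731] M [ 0.0263 -0.0079  0.0181] w 0.4995416317067466
```

View pics/w3.png

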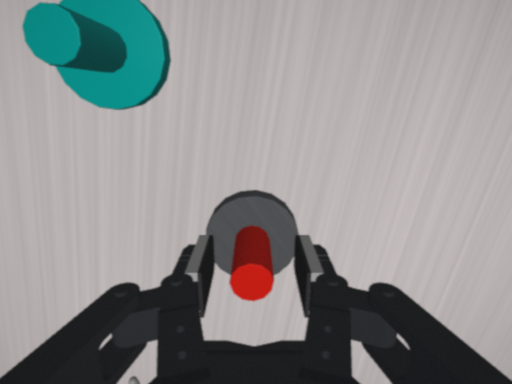

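```bash
python3 -m handwheel '[{"x":0,"y":-0.04,"z":0.08,"rx":0,"ry":0,"rz":0,"fingers":-1},{"x":0,"y":0,"z":0,"rx":0,"ry":0,"rz":0,"fingers":-1},{"x":0,"y":0,"z":0,"rx":0,"ry":0,"rz":0,"fingers":-1},{"x":0,"y":0,"z":0,"rx":0,"ry":0,"rz":0,"fingers":-1},{"x":0,"y":0,"z":0,"rx":0,"ry":0,"rz":0,"fingers":-1}]'
python3 -c "
from h import *
to([.4247,-.158,.042])"
python3 -m handwheel '[{"x":0,"y":0,"z":-0.4,"rx":0,"ry":0,"rz":0,"fingers":-1},{"x":0,"y":0,"z":-0.8,"rx":0,"ry":0,"rz":0,"fingers":-1},{"x":0,"y":0,"z":-1,"rx":0,"ry":0,"rz":0,"fingers":-1},{"x":0,"y":0,"z":-1,"rx":0,"ry":0,"rz":0,"fingers":-1},{"x":0,"y":0,"z":-0.8,"rx":0,"ry":0,"rz":0,"fingers":-1},{"x":0,"y":0,"z":-0.4,"rx":0,"ry":0,"rz":0,"fingers":-1},{"x":0,"y":0,"z":0,"rx":0,"ry":0,"rz":0,"fingers":-1},{"x":0,"y":0,"z":0,"rx":0,"ry":0,"rz":0,"fingers":-1}]'
python3 -c "
from h import *
shot('wrist','w4')
F=[]
for i in range(8):
    st=sense(); F.append(np.r_[st['contact_force'],st['wrist_torque']]); snapshot('top')
F=np.array(F);print(F);print(F.mean(0))
to([.5838,.2163,.17])"
```

```text
t: 4.4
tcp_pos: [0.4252, -0.1587, 0.0421]
orientation: [[-0.152, 0.988, 0.001], [0.988, 0.152, -0.001], [-0.001, 0.001, -1.0]]
contact_force: [-1.9, -0.9, 6.3]
gripper_width: 0.217
t 4.4 tcp [ 0.4252 -0.1587  0.0421] shift mm [ 0.7474 -0.3568  0.1306] units [ 0.0299 -0.0143  0.0052] rot units [ 0.0009  0.0009 -0.0061] F [-1.9096 -0.8527  6.3314] M [0.0027 0.2886 0.0286] w 0.2170474675008032
t: 5.2
tcp_pos: [0.4242, -0.1583, 0.1507]
orientation: [[-0.152, 0.988, -0.001], [0.988, 0.152, 0.0], [0.0, -0.001, -1.0]]
contact_force: [0.2, -0.0, -2.4]
gripper_width: 0.219
[[ 0.0618  0.2908 -1.3275 -0.0435 -0.0364 -0.0646]
 [-0.1725  1.0145 -2.5399 -0.0041 -0.0038  0.0206]
 [-0.1941  0.2346 -1.8446  0.0566  0.0066 -0.0032]
 [-0.0146 -0.3388 -2.9487 -0.0095 -0.0671  0.0171]
 [ 0.243  -0.3534 -2.5173  0.001   0.0024  0.0497]
 [-0.6189 -0.0631 -1.6507  0.0579  0.0573  0.03  ]
 [ 0.505  -0.5738 -2.3117 -0.0092 -0.0256  0.063 ]
 [ 0.3502  0.1824 -1.792   0.0645  0.0063 -0.0182]]
[ 0.02    0.0492 -2.1166  0.0142 -0.0075  0.0118]
t 5.65 tcp [ 0.4246 -0.1583  0.1511] shift mm [346.0269 214.3083 -18.8702] units [13.8411  8.5723 -0.7548] rot units [-0.0004 -0.0004 -0.0059] F [-0.0304 -0.3569 -2.5031] M [ 0.0202 -0.0425  0.0073] w 0.22042009228847803
```

View pics/w4.png

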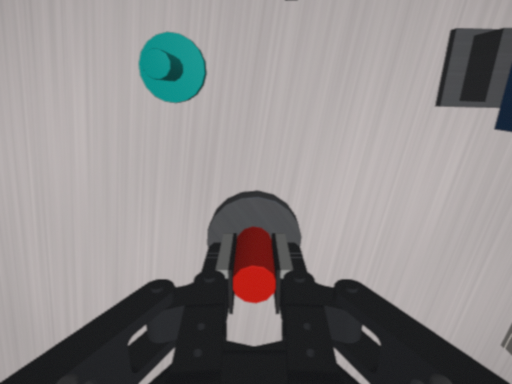

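```bash
python3 -m handwheel '[{"x":0.5,"y":0.31,"z":-0.1,"rx":0,"ry":0,"rz":0,"fingers":-1},{"x":0.95,"y":0.59,"z":-0.1,"rx":0,"ry":0,"rz":0,"fingers":-1},{"x":0.95,"y":0.59,"z":-0.1,"rx":0,"ry":0,"rz":0,"fingers":-1},{"x":0.95,"y":0.59,"z":-0.1,"rx":0,"ry":0,"rz":0,"fingers":-1},{"x":0.95,"y":0.59,"z":-0.1,"rx":0,"ry":0,"rz":0,"fingers":-1},{"x":0.95,"y":0.59,"z":-0.1,"rx":0,"ry":0,"rz":0,"fingers":-1},{"x":0.95,"y":0.59,"z":-0.1,"rx":0,"ry":0,"rz":0,"fingers":-1},{"x":0.95,"y":0.59,"z":-0.1,"rx":0,"ry":0,"rz":0,"fingers":-1}]'
python3 -m handwheel '[{"x":0.95,"y":0.59,"z":0,"rx":0,"ry":0,"rz":0,"fingers":-1},{"x":0.95,"y":0.59,"z":0,"rx":0,"ry":0,"rz":0,"fingers":-1},{"x":0.95,"y":0.59,"z":0,"rx":0,"ry":0,"rz":0,"fingers":-1},{"x":0.95,"y":0.59,"z":0,"rx":0,"ry":0,"rz":0,"fingers":-1},{"x":0.6,"y":0.37,"z":0,"rx":0,"ry":0,"rz":0,"fingers":-1},{"x":0,"y":0,"z":0,"rx":0,"ry":0,"rz":0,"fingers":-1},{"x":0,"y":0,"z":0,"rx":0,"ry":0,"rz":0,"fingers":-1}]'
python3 -c "
from h import *
shot('wrist','w5')
to([.5838,.2163,.17])"
```

```text
t: 6.45
tcp_pos: [0.5076, 0.0362, 0.1714]
orientation: [[-0.152, 0.988, 0.0], [0.988, 0.152, -0.0], [-0.0, 0.0, -1.0]]
contact_force: [0.9, -0.4, -2.6]
gripper_width: 0.216
t: 7.15
tcp_pos: [0.5578, 0.1542, 0.1709]
orientation: [[-0.152, 0.988, -0.001], [0.988, 0.152, -0.0], [0.0, -0.001, -1.0]]
contact_force: [0.1, -0.5, -1.7]
gripper_width: 0.222
t 7.2 tcp [0.5578 0.1534 0.171 ] shift mm [58.1975 35.236   0.939 ] units [2.3279 1.4094 0.0376] rot units [-0.0007  0.0004 -0.0064] F [-0.0813 -0.6239 -2.6737] M [-0.0535 -0.0082 -0.0491] w 0.21424508067926723
```

View pics/w5.png

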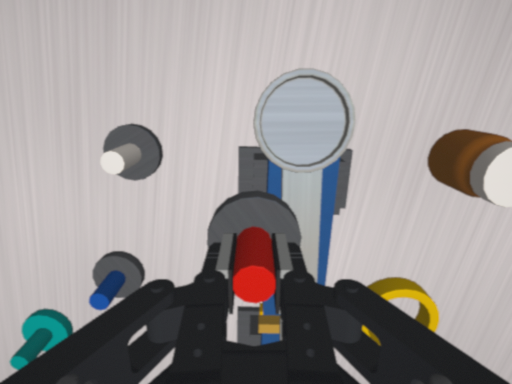

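```bash
python3 -c "
from h import *
s=load('w5');print(atz(s,304,119.5,.0735))
im=s['frame'][50:200,220:400];cv2.imwrite('pics/w5c.png',cv2.resize(im,None,fx=4,fy=4,interpolation=cv2.INTER_CUBIC))
s=load('top0');print(atz(s,181.9,187.4,.0735))
s=load('scene0');print(atz(s,688/4.4+159.9,125/4.4+139.9,.0735))"
```

```text
[0.5832 0.2202 0.0735]
[0.5827 0.2156 0.0735]
[0.5874 0.2123 0.0735]
```

View pics/w5c.png

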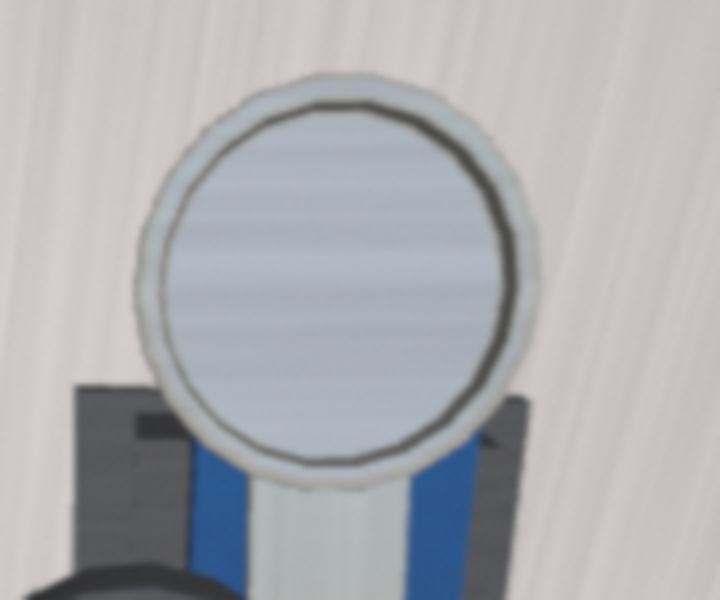

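```bash
python3 -m handwheel '[{"x":0.82,"y":0.48,"z":0,"rx":0,"ry":0,"rz":0,"fingers":-1},{"x":0.82,"y":0.48,"z":0.3,"rx":0,"ry":0,"rz":0,"fingers":-1},{"x":0.82,"y":0.477,"z":0.3,"rx":0,"ry":0,"rz":0,"fingers":-1},{"x":0,"y":0,"z":0.3,"rx":0,"ry":0,"rz":0,"fingers":-1},{"x":0,"y":0,"z":0.26,"rx":0,"ry":-0.065,"rz":0,"fingers":-1},{"x":0,"y":0,"z":0,"rx":0,"ry":0,"rz":0,"fingers":-1},{"x":0,"y":0,"z":0,"rx":0,"ry":0,"rz":0,"fingers":-1},{"x":0,"y":0,"z":0,"rx":0,"ry":0,"rz":0,"fingers":-1}]'
python3 -c "
from h import *
shot('wrist','w6');shot('top','t6');shot('scene','s6')
for n,c in (('t6',(140,140,240,240)),('s6',(260,130,360,230))):
    im=load(n)['frame'][c[1]:c[3],c[0]:c[2]];cv2.imwrite('pics/'+n+'c.png',cv2.resize(im,None,fx=6,fy=6,interpolation=cv2.INTER_CUBIC))
to([.584,.217,.142])"
```

```text
t: 8.0
tcp_pos: [0.5845, 0.2194, 0.1428]
orientation: [[-0.15, 0.989, 0.011], [0.986, 0.151, -0.066], [-0.067, 0.001, -0.998]]
contact_force: [-0.1, -0.1, -2.9]
gripper_width: 0.217
t 8.15 tcp [0.5845 0.2196 0.1427] shift mm [-2.4632 -0.9267  0.9113] units [-0.0985 -0.0371  0.0365] rot units [ 0.0003  0.0647 -0.0073] F [-0.0037  0.4438 -1.4287] M [ 0.1282  0.006  -0.0049] w 0.2171200901918079
```

View pics/w6.png

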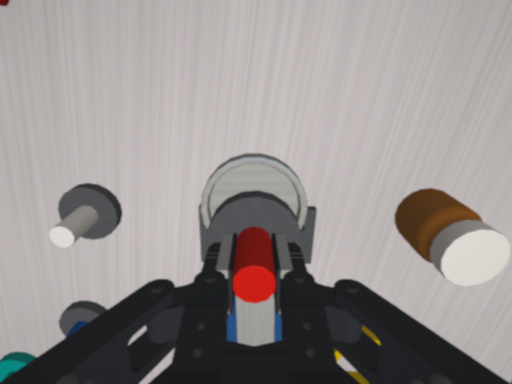

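View pics/s6c.png

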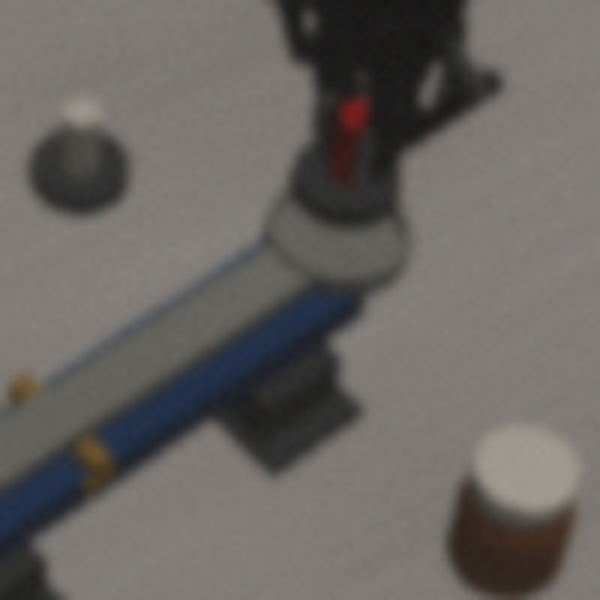

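View pics/t6c.png

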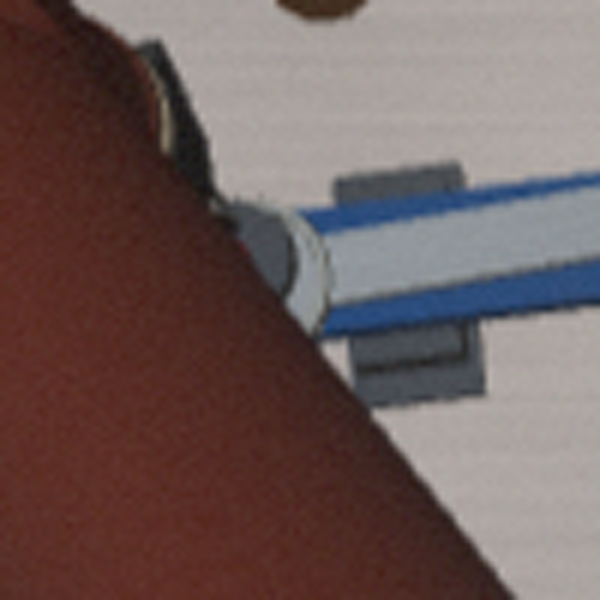

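```bash
python3 -c "
from h import *
s=load('w6');im=cv2.resize(s['frame'],None,fx=3,fy=3,interpolation=cv2.INTER_CUBIC)
t=np.linspace(0,2*np.pi,200)
th=.068; n=np.array([*(PY[:2]*np.sin(th)),np.cos(th)]); a=PX; b=np.cross(n,a)
def circ(c,r,col):
    P=[proj(s,c+r*(np.cos(q)*a+np.sin(q)*b)) for q in t]
    cv2.polylines(im,[np.int32(np.array(P)*3+1)],True,col,1)
c=np.array([.584,.217,.0655])
circ(c+.008*n,.037,(0,0,255));circ(c+.008*n,.032,(0,255,255))
st=sense();R=st['orientation'];B=st['tcp_pos']+.042*R[:,2];print(B)
circ(B+.012*n,.027,(0,255,0))
cv2.imwrite('pics/w6o.png',im[430:760,560:960])
"
```

```text
[0.585  0.2168 0.1008]
```

View pics/w6o.png

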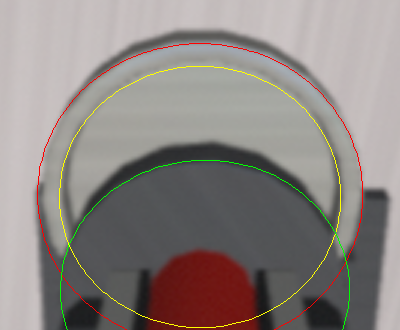

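```bash
python3 -m handwheel '[{"x":0.03,"y":-0.04,"z":0.4,"rx":0,"ry":0,"rz":0,"fingers":-1},{"x":0.03,"y":0,"z":0.4,"rx":0,"ry":0,"rz":0,"fingers":-1},{"x":0.02,"y":0,"z":0.25,"rx":0,"ry":0,"rz":0,"fingers":-1},{"x":0.01,"y":0,"z":0.15,"rx":0,"ry":0,"rz":0,"fingers":-1},{"x":0,"y":0,"z":0,"rx":0,"ry":0,"rz":0,"fingers":-1},{"x":0,"y":0,"z":0,"rx":0,"ry":0,"rz":0,"fingers":-1}]'
python3 -c "
from h import *
st=sense();R=st['orientation'];print(st['tcp_pos']+.042*R[:,2]);shot('scene','s7')
im=load('s7')['frame'][130:230,260:360];cv2.imwrite('pics/s7c.png',cv2.resize(im,None,fx=6,fy=6,interpolation=cv2.INTER_CUBIC))
shot('wrist','w7')
"
```

```text
t: 8.75
tcp_pos: [0.5832, 0.2207, 0.1123]
orientation: [[-0.152, 0.988, 0.01], [0.986, 0.152, -0.067], [-0.068, -0.0, -0.998]]
contact_force: [-0.0, 0.9, -2.9]
gripper_width: 0.212
[0.5836 0.2179 0.0704]
```

View pics/s7c.png

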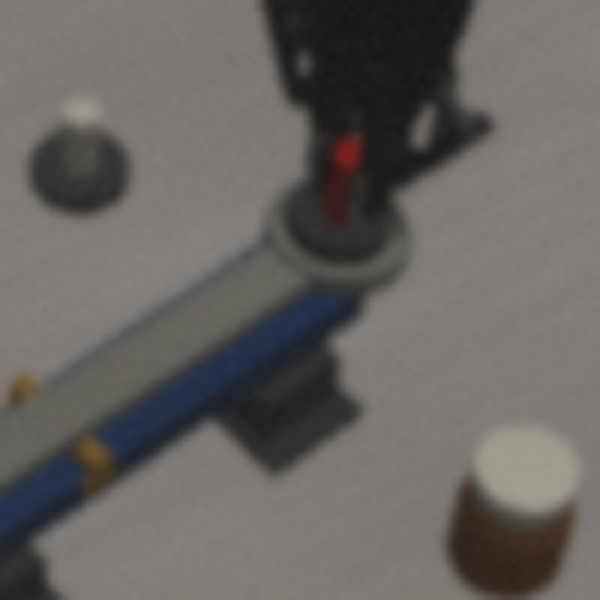

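View pics/w7.png

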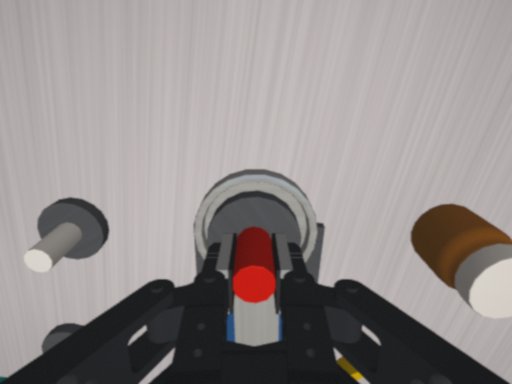

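```bash
python3 -m handwheel '[{"x":-0.02,"y":0,"z":0.06,"rx":0,"ry":0,"rz":0,"fingers":-1},{"x":0,"y":0,"z":0.06,"rx":0,"ry":0,"rz":0,"fingers":-1},{"x":0,"y":0,"z":0,"rx":0,"ry":0,"rz":0,"fingers":-1}]'
python3 -m handwheel '[{"x":0,"y":0,"z":0.04,"rx":0,"ry":0,"rz":0,"fingers":-1},{"x":0,"y":0,"z":0,"rx":0,"ry":0,"rz":0,"fingers":-1},{"x":0,"y":0,"z":0,"rx":0,"ry":0,"rz":0,"fingers":-1}]'
python3 -m handwheel '[{"x":0,"y":0,"z":0.04,"rx":0,"ry":0,"rz":0,"fingers":-1},{"x":0,"y":0,"z":0,"rx":0,"ry":0,"rz":0,"fingers":-1},{"x":0,"y":0,"z":0,"rx":0,"ry":0,"rz":0,"fingers":-1}]'
```

```text
t: 9.15
tcp_pos: [0.5832, 0.2197, 0.1091]
orientation: [[-0.151, 0.988, 0.01], [0.986, 0.152, -0.067], [-0.068, -0.0, -0.998]]
contact_force: [-0.6, -0.3, -2.6]
gripper_width: 0.217
t: 9.45
tcp_pos: [0.5832, 0.2198, 0.1083]
orientation: [[-0.152, 0.988, 0.01], [0.986, 0.152, -0.067], [-0.068, -0.0, -0.998]]
contact_force: [0.3, -0.6, -1.7]
gripper_width: 0.21
t: 9.75
tcp_pos: [0.5833, 0.2199, 0.1075]
orientation: [[-0.152, 0.988, 0.011], [0.986, 0.152, -0.067], [-0.068, 0.0, -0.998]]
contact_force: [-0.3, 0.7, 0.5]
gripper_width: 0.212
```

```bash
python3 -m handwheel '[{"x":0,"y":0,"z":0.02,"rx":0,"ry":0,"rz":0,"fingers":-1},{"x":0,"y":0,"z":0,"rx":0,"ry":0,"rz":0,"fingers":-0.45},{"x":0,"y":0,"z":0,"rx":0,"ry":0,"rz":0,"fingers":-0.3},{"x":0,"y":0,"z":0,"rx":0,"ry":0,"rz":0,"fingers":-0.1},{"x":0,"y":0,"z":0,"rx":0,"ry":0,"rz":0,"fingers":-0.1},{"x":0,"y":0,"z":0,"rx":0,"ry":0,"rz":0,"fingers":-0.1}]'
python3 -c "
from h import *
shot('wrist','w8');to([.64,-.13,.2])
shot('scene','s8')
im=load('s8')['frame'][130:230,260:360];cv2.imwrite('pics/s8c.png',cv2.resize(im,None,fx=6,fy=6,interpolation=cv2.INTER_CUBIC))
"
```

```text
t: 10.35
tcp_pos: [0.5832, 0.2197, 0.1067]
orientation: [[-0.152, 0.988, 0.01], [0.986, 0.152, -0.067], [-0.068, -0.0, -0.998]]
contact_force: [-0.2, -0.0, 0.2]
gripper_width: 0.451
t 10.4 tcp [0.5832 0.2197 0.1067] shift mm [-359.7342    2.9986  -68.9648] units [-14.3894   0.1199  -2.7586] rot units [-0.0003  0.065  -0.006 ] F [0.226  0.3136 0.006 ] M [0.047  0.0024 0.0076] w 0.45128590309489114
```

View pics/w8.png

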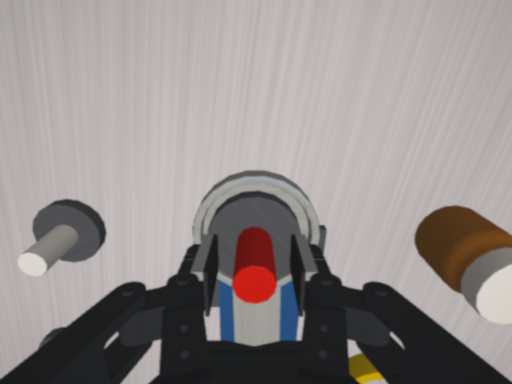

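View pics/s8c.png

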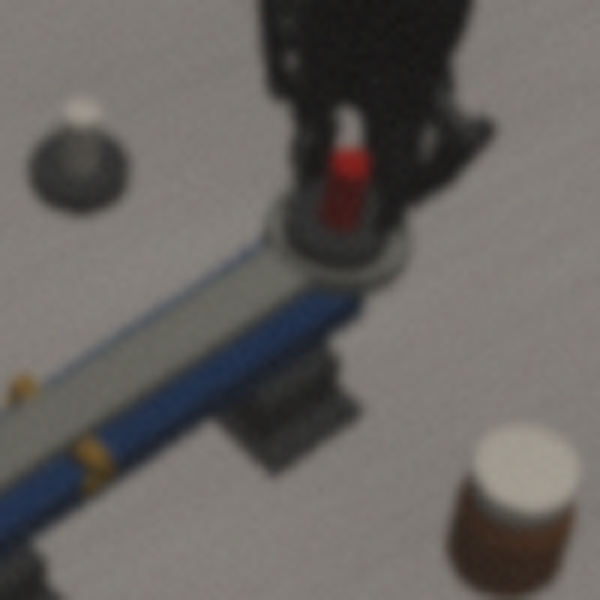

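```bash
python3 -m handwheel '[{"x":0,"y":0,"z":-0.4,"rx":0,"ry":0,"rz":0,"fingers":-0.1},{"x":0,"y":0,"z":-0.8,"rx":0,"ry":0,"rz":0,"fingers":-0.1},{"x":0,"y":0,"z":-1,"rx":0,"ry":0,"rz":0,"fingers":-0.1},{"x":0,"y":0,"z":-0.6,"rx":0,"ry":0,"rz":0,"fingers":0},{"x":0,"y":0,"z":0,"rx":0,"ry":0.065,"rz":-0.006,"fingers":0.2},{"x":-1,"y":0,"z":0,"rx":0,"ry":0,"rz":0,"fingers":0.4},{"x":-1,"y":0,"z":0,"rx":0,"ry":0,"rz":0,"fingers":0.4},{"x":-1,"y":0,"z":0,"rx":0,"ry":0,"rz":0,"fingers":0.4}]'
python3 -m handwheel '[{"x":-1,"y":0,"z":0,"rx":0,"ry":0,"rz":0,"fingers":0.4},{"x":-1,"y":0,"z":0,"rx":0,"ry":0,"rz":0,"fingers":0.4},{"x":-1,"y":0,"z":0,"rx":0,"ry":0,"rz":0,"fingers":0.4},{"x":-1,"y":0,"z":0,"rx":0,"ry":0,"rz":0,"fingers":0.4},{"x":-1,"y":0,"z":0,"rx":0,"ry":0,"rz":0,"fingers":0.4},{"x":-1,"y":0,"z":0,"rx":0,"ry":0,"rz":0,"fingers":0.4},{"x":-1,"y":0,"z":0,"rx":0,"ry":0,"rz":0,"fingers":0.4},{"x":0,"y":0,"z":0,"rx":0,"ry":0,"rz":0,"fingers":0.4}]'
python3 -c "
from h import *
to([.638,-.122,.16])"
```

```text
t: 11.25
tcp_pos: [0.5945, 0.1494, 0.1771]
orientation: [[-0.158, 0.987, 0.0], [0.987, 0.158, -0.0], [-0.0, 0.0, -1.0]]
contact_force: [-0.3, -0.4, 0.5]
gripper_width: 0.701
t: 12.05
tcp_pos: [0.6225, -0.0274, 0.1766]
orientation: [[-0.152, 0.988, -0.0], [0.988, 0.152, -0.002], [-0.002, -0.001, -1.0]]
contact_force: [0.1, -1.4, -0.3]
gripper_width: 0.702
t 12.05 tcp [ 0.6225 -0.0274  0.1766] shift mm [-95.791    0.9467  16.8123] units [-3.8316  0.0379  0.6725] rot units [-0.0006  0.0019 -0.0054] F [ 0.137  -1.3946 -0.2973] M [-0.0024 -0.0125 -0.0518] w 0.7023227840701534
```

```bash
python3 -m handwheel '[{"x":-0.96,"y":0,"z":0.1,"rx":0,"ry":0,"rz":-0.005,"fingers":0.4},{"x":-0.96,"y":0,"z":0.2,"rx":0,"ry":0,"rz":0,"fingers":0.4},{"x":-0.96,"y":0.02,"z":0.2,"rx":0,"ry":0,"rz":0,"fingers":0.4},{"x":-0.95,"y":0.02,"z":0.17,"rx":0,"ry":0,"rz":0,"fingers":0.4},{"x":0,"y":0,"z":0,"rx":0,"ry":0,"rz":0,"fingers":0.4},{"x":0,"y":0,"z":0,"rx":0,"ry":0,"rz":0,"fingers":0.4}]'
python3 -c "
from h import *
shot('wrist','w9')
shot('scene','s9');shot('top','t9');to([.638,-.122,.16])
im=load('s9')['frame'][140:270,200:350];cv2.imwrite('pics/s9c.png',cv2.resize(im,None,fx=4.5,fy=4.5,interpolation=cv2.INTER_CUBIC))
"
```

```text
t: 12.65
tcp_pos: [0.6385, -0.1164, 0.1599]
orientation: [[-0.163, 0.987, -0.0], [0.987, 0.163, 0.001], [0.001, -0.0, -1.0]]
contact_force: [-0.5, 0.7, 0.5]
gripper_width: 0.699
t 12.8 tcp [ 0.6387 -0.115   0.1603] shift mm [-6.8158 -1.827   0.3435] units [-0.2726 -0.0731  0.0137] rot units [ 0.0004 -0.0005  0.0071] F [-0.297   0.5433 -0.0473] M [-0.0373  0.0067 -0.0837] w 0.7002396434400824
```

View pics/w9.png

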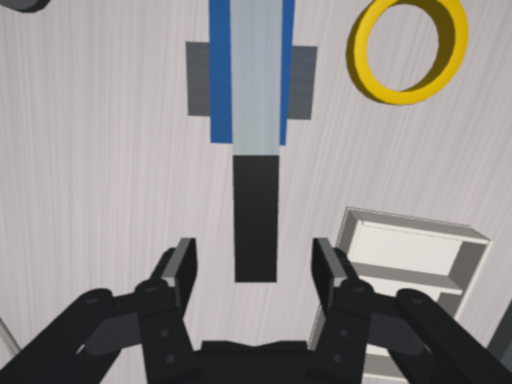

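View pics/s9c.png

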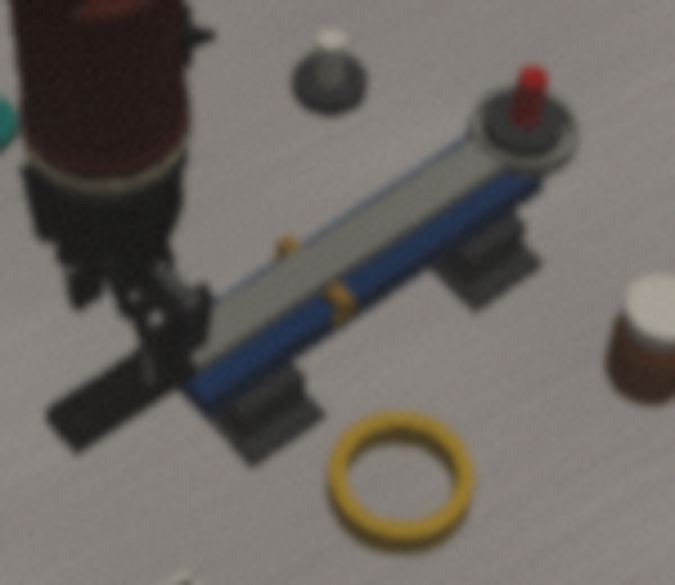

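View pics/t9.png

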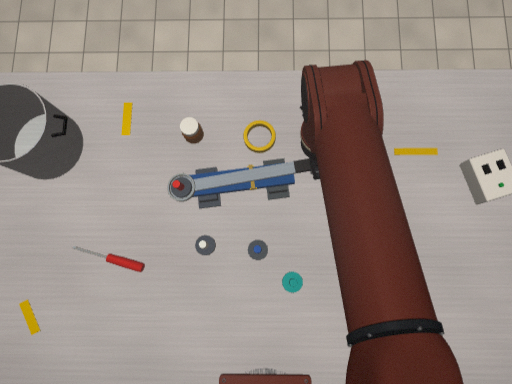

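```bash
python3 -c "
from h import *
s=load('w9')
a=[atz(s,u,v,z) for u,v,z in ((233.5,155,.094),(279,155,.094),(236,282,.1),(277,282,.1))]
for q in a: print(q)
print('mid',np.mean(a,0))
d=np.mean(a[:2],0)-np.mean(a[2:],0);print(d,np.linalg.norm(d),-d[0]/d[1])
to([*np.mean(a,0)[:2],.094])"
```

```text
[ 0.6185 -0.0769  0.094 ]
[ 0.6469 -0.0722  0.094 ]
[ 0.6333 -0.1653  0.1   ]
[ 0.6619 -0.1606  0.1   ]
mid [ 0.6402 -0.1188  0.097 ]
[-0.0149  0.0884 -0.006 ] 0.08985095469633785 0.16872754494795306
t 12.8 tcp [ 0.6387 -0.115   0.1603] shift mm [-4.0146  0.8105 66.3459] units [-0.1606  0.0324  2.6538] rot units [ 0.0004 -0.0005  0.0071] F [-0.297   0.5433 -0.0473] M [-0.0373  0.0067 -0.0837] w 0.7002396434400824
```

```bash
python3 -m handwheel '[{"x":-0.15,"y":0.03,"z":0.6,"rx":0,"ry":0,"rz":0,"fingers":0.4},{"x":0,"y":0,"z":0.8,"rx":0,"ry":0,"rz":0,"fingers":0.4},{"x":0,"y":0,"z":0.8,"rx":0,"ry":0,"rz":0,"fingers":0.4},{"x":0,"y":0,"z":0.45,"rx":0,"ry":-0.065,"rz":0,"fingers":0.3},{"x":0,"y":0,"z":0,"rx":0,"ry":0,"rz":0,"fingers":0.1},{"x":0,"y":0,"z":0,"rx":0,"ry":0,"rz":0,"fingers":0.1}]'
python3 -c "
from h import *
shot('wrist','w10')
shot('scene','s10');to([.6395,-.1188,.094])
im=load('s10')['frame'][160:290,190:340];cv2.imwrite('pics/s10c.png',cv2.resize(im,None,fx=4.5,fy=4.5,interpolation=cv2.INTER_CUBIC))
"
```

```text
t: 13.4
tcp_pos: [0.6399, -0.1193, 0.0935]
orientation: [[-0.165, 0.986, 0.01], [0.984, 0.165, -0.066], [-0.066, -0.001, -0.998]]
contact_force: [1.0, -0.8, 0.5]
gripper_width: 0.551
t 13.5 tcp [ 0.6404 -0.1206  0.0943] shift mm [ 1.9303 -0.59    0.204 ] units [ 0.0772 -0.0236  0.0082] rot units [0.0009 0.0644 0.0049] F [-0.0412 -0.3786  0.7239] M [ 0.1014 -0.0196  0.037 ] w 0.5521842710545827
```

View pics/w10.png

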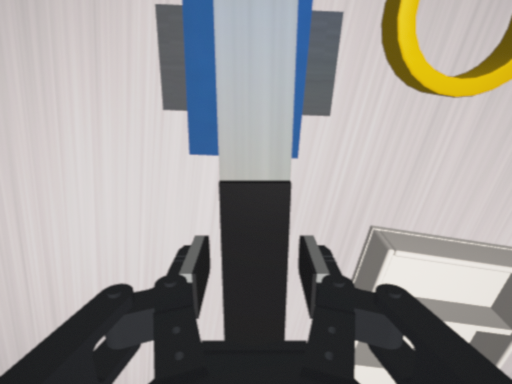

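View pics/s10c.png

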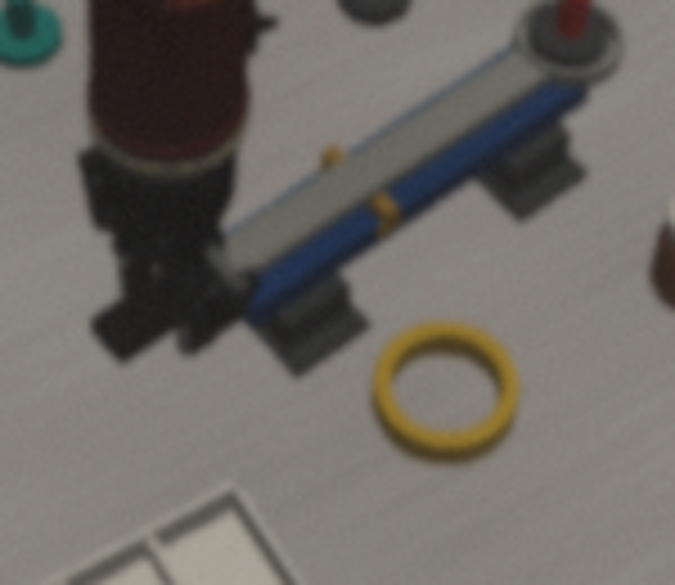

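```bash
cat >> h.py <<'E'
def meas(n=10):
    F=[]
    for i in range(n):
        snapshot('top'); st=sense(); F.append(np.r_[st['contact_force'],st['wrist_torque']])
    F=np.array(F); print('F',F.mean(0)[:3],'M',F.mean(0)[3:],'sd',F.std(0)/np.sqrt(n),'tcp',st['tcp_pos'],'t',st['t'],'w',st['gripper_width'])
    print('PX moment',F.mean(0)[3:]@PX,'PY force',F.mean(0)[:3]@PY)
E
python3 -c "
from h import *
meas(8)"
python3 -m handwheel '[{"x":0,"y":0,"z":0,"rx":0,"ry":0,"rz":0,"fingers":-0.1},{"x":0,"y":0,"z":0,"rx":0,"ry":0,"rz":0,"fingers":-0.3},{"x":0,"y":0,"z":0,"rx":0,"ry":0,"rz":0,"fingers":-1},{"x":0,"y":0,"z":0,"rx":0,"ry":0,"rz":0,"fingers":-1}]'
python3 -c "
from h import *
meas(6)"
```

```text
F [ 0.1436  0.0053 -0.1705] M [ 0.0737  0.0086 -0.0189] sd [0.2127 0.1514 0.0881 0.0119 0.006  0.0106] tcp [ 0.6399 -0.1205  0.0938] t 13.9 w 0.5530340990917975
PX moment 0.07409789906570537 PY force -0.01741263998505158
t: 14.3
tcp_pos: [0.64, -0.1203, 0.0938]
orientation: [[-0.163, 0.987, 0.011], [0.984, 0.163, -0.067], [-0.068, 0.0, -0.998]]
contact_force: [-0.1, -0.2, 2.2]
gripper_width: 0.34
F [ 0.3183 -0.1665  2.1411] M [ 0.0572 -0.0441 -0.0551] sd [0.1966 0.2179 0.1428 0.0101 0.0134 0.0062] tcp [ 0.64   -0.1203  0.0938] t 14.6 w 0.3401605214970867
PX moment 0.049557915585153045 PY force -0.21471493631051197
```

```bash
python3 -m handwheel '[{"x":-0.005,"y":0,"z":0.11,"rx":0,"ry":0.0165,"rz":0,"fingers":-1},{"x":-0.005,"y":0,"z":0.11,"rx":0,"ry":0.016,"rz":0,"fingers":-1},{"x":-0.005,"y":0,"z":0.11,"rx":0,"ry":0.016,"rz":0,"fingers":-1},{"x":-0.005,"y":0,"z":0.11,"rx":0,"ry":0.0165,"rz":0,"fingers":-1},{"x":0,"y":0,"z":0,"rx":0,"ry":0,"rz":0,"fingers":-1},{"x":0,"y":0,"z":0,"rx":0,"ry":0,"rz":0,"fingers":-1}]'
python3 -c "
from h import *
meas(8); shot('scene','s11');to([.6395,-.1188,.094])
im=load('s11')['frame'][150:260,200:350];cv2.imwrite('pics/s11c.png',cv2.resize(im,None,fx=5,fy=5,interpolation=cv2.INTER_CUBIC))
"
```

```text
t: 15.2
tcp_pos: [0.6401, -0.1216, 0.0826]
orientation: [[-0.163, 0.987, -0.0], [0.987, 0.163, 0.0], [0.0, -0.0, -1.0]]
contact_force: [0.2, -0.5, 3.8]
gripper_width: 0.339
F [ 0.3287 -1.0789  3.1289] M [-0.1359 -0.1486 -0.0711] sd [0.0985 0.14   0.1215 0.0203 0.0128 0.0065] tcp [ 0.6401 -0.1215  0.0828] t 15.6 w 0.34093320888906553
PX moment -0.15764401232598582 PY force -1.1172780525834447
t 15.65 tcp [ 0.6401 -0.1215  0.0827] shift mm [  2.7705  -0.1215 -11.2654] units [ 0.1108 -0.0049 -0.4506] rot units [-0.0001  0.0004  0.005 ] F [ 0.1092 -1.8102  2.7574] M [-0.2742 -0.2071 -0.0854] w 0.33728865230321714
```

View pics/s11c.png

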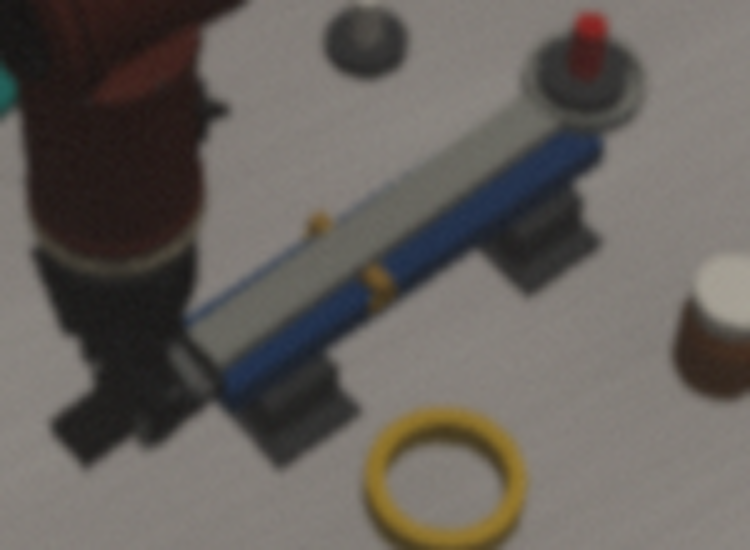

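```bash
python3 -m handwheel '[{"x":-0.1,"y":0,"z":0,"rx":0,"ry":0,"rz":0,"fingers":-1},{"x":-0.25,"y":0,"z":0,"rx":0,"ry":0,"rz":0,"fingers":-1},{"x":-0.25,"y":0,"z":0,"rx":0,"ry":0,"rz":0,"fingers":-1},{"x":-0.25,"y":0,"z":0,"rx":0,"ry":0,"rz":0,"fingers":-1},{"x":-0.25,"y":0,"z":0,"rx":0,"ry":0,"rz":0,"fingers":-1},{"x":-0.25,"y":0,"z":0,"rx":0,"ry":0,"rz":0,"fingers":-1},{"x":-0.25,"y":0,"z":0,"rx":0,"ry":0,"rz":0,"fingers":-1},{"x":0,"y":0,"z":0,"rx":0,"ry":0,"rz":0,"fingers":-1}]'
python3 -c "
from h import *
meas(8)"
python3 -m handwheel '[{"x":-0.2,"y":0,"z":0,"rx":0,"ry":0,"rz":0,"fingers":-1},{"x":-0.2,"y":0,"z":0,"rx":0,"ry":0,"rz":0,"fingers":-1},{"x":-0.2,"y":0,"z":0,"rx":0,"ry":0,"rz":0,"fingers":-1},{"x":-0.2,"y":0,"z":0,"rx":0,"ry":0,"rz":0,"fingers":-1},{"x":0,"y":0,"z":0,"rx":0,"ry":0,"rz":0,"fingers":-1}]'
python3 -c "
from h import *
meas(12)
shot('scene','s12');to([.6395,-.1188,.094])
im=load('s12')['frame'][150:260,200:350];cv2.imwrite('pics/s12c.png',cv2.resize(im,None,fx=5,fy=5,interpolation=cv2.INTER_CUBIC))
"
```

```text
t: 16.45
tcp_pos: [0.6465, -0.1629, 0.0825]
orientation: [[-0.161, 0.987, -0.0], [0.987, 0.161, -0.001], [-0.001, -0.001, -1.0]]
contact_force: [0.5, -2.3, 1.9]
gripper_width: 0.341
F [ 0.5266 -3.4069  1.6736] M [-0.6352 -0.0987  0.0428] sd [0.1229 0.1196 0.2262 0.0133 0.0138 0.0089] tcp [ 0.6466 -0.1612  0.0828] t 16.85 w 0.34127473858188995
PX moment -0.6427647235960141 PY force -3.4471618055591016
t: 17.35
tcp_pos: [0.6498, -0.1818, 0.0825]
orientation: [[-0.162, 0.987, -0.0], [0.987, 0.162, -0.001], [-0.0, -0.001, -1.0]]
contact_force: [0.1, 0.0, 1.2]
gripper_width: 0.339
F [ 0.2979 -2.7394  1.1442] M [-0.4952 -0.0779  0.0339] sd [0.1451 0.2344 0.0899 0.0361 0.0109 0.0093] tcp [ 0.6499 -0.1806  0.0827] t 17.95 w 0.3406384876232658
PX moment -0.501239555107883 PY force -2.7519590659965023
t 18.0 tcp [ 0.6499 -0.1806  0.0827] shift mm [ 62.6225  -0.1676 -11.3019] units [ 2.5049 -0.0067 -0.4521] rot units [-0.      0.0001  0.0051] F [ 1.3305 -3.6928  1.0754] M [-0.5933 -0.1352  0.0216] w 0.34318450103519704
```

View pics/s12c.png

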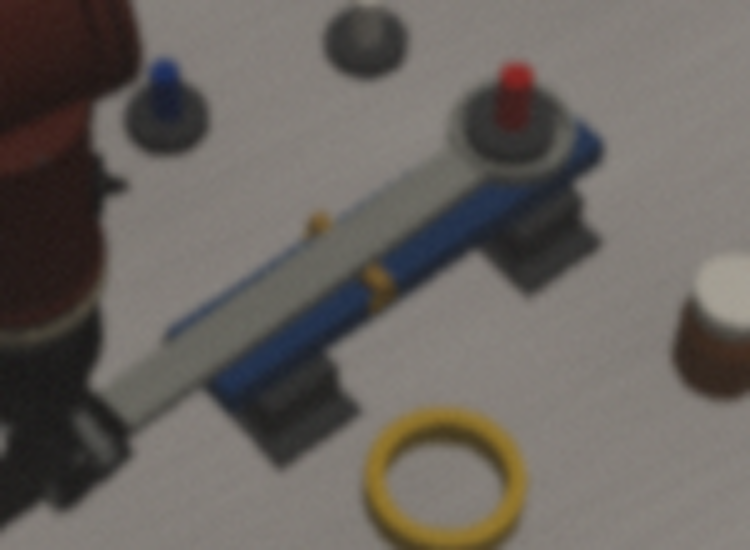

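```bash
python3 -m handwheel '[{"x":-0.1,"y":0,"z":0,"rx":0,"ry":0,"rz":0,"fingers":-1},{"x":-0.2,"y":0,"z":0,"rx":0,"ry":0,"rz":0,"fingers":-1},{"x":-0.2,"y":0,"z":0,"rx":0,"ry":0,"rz":0,"fingers":-1},{"x":0,"y":0,"z":0,"rx":0,"ry":0,"rz":0,"fingers":-1},{"x":0,"y":0,"z":0,"rx":0,"ry":0,"rz":0,"fingers":-1}]'
python3 -c "
from h import *
meas(4)"
python3 -m handwheel '[{"x":0.007,"y":0,"z":-0.15,"rx":0,"ry":-0.016,"rz":0,"fingers":-1},{"x":0.007,"y":0,"z":-0.15,"rx":0,"ry":-0.016,"rz":0,"fingers":-1},{"x":0.007,"y":0,"z":-0.15,"rx":0,"ry":-0.016,"rz":0,"fingers":-1},{"x":0.007,"y":0,"z":-0.15,"rx":0,"ry":-0.016,"rz":0,"fingers":-1},{"x":0.007,"y":0,"z":-0.15,"rx":0,"ry":-0.014,"rz":0,"fingers":-1},{"x":0,"y":0,"z":0,"rx":0,"ry":0,"rz":0,"fingers":-1}]'
python3 -c "
from h import *
meas(2)
shot('scene','s13');shot('wrist','w13');to([.6395,-.1188,.094])
im=load('s13')['frame'][150:260,200:350];cv2.imwrite('pics/s13c.png',cv2.resize(im,None,fx=5,fy=5,interpolation=cv2.INTER_CUBIC))
"
```

```text
t: 18.5
tcp_pos: [0.6518, -0.1937, 0.0826]
orientation: [[-0.162, 0.987, -0.0], [0.987, 0.162, -0.001], [-0.001, -0.0, -1.0]]
contact_force: [0.2, -0.9, 0.6]
gripper_width: 0.34
F [ 0.1761 -2.4066  0.7798] M [-0.3204 -0.0142  0.0708] sd [0.115  0.1397 0.2588 0.0469 0.0171 0.0109] tcp [ 0.6519 -0.1937  0.0828] t 18.7 w 0.33396815268996083
PX moment -0.31865356836412545 PY force -2.4040749036861193
t: 19.3
tcp_pos: [0.6519, -0.1901, 0.102]
orientation: [[-0.164, 0.986, 0.014], [0.983, 0.165, -0.081], [-0.082, 0.0, -0.997]]
contact_force: [0.3, -1.6, -1.0]
gripper_width: 0.338
F [0.9272 0.388  0.4241] M [ 0.2502 -0.0732 -0.0906] sd [0.1345 0.2085 0.9752 0.0546 0.0012 0.0153] tcp [ 0.6517 -0.1903  0.1013] t 19.4 w 0.3371808359345246
PX moment 0.23548194163155473 PY force 0.23664762950540674
t 19.5 tcp [ 0.6516 -0.1904  0.1011] shift mm [72.9347 -0.212   1.2411] units [ 2.9174 -0.0085  0.0496] rot units [-0.0001  0.0766  0.0056] F [ 0.8984  2.3165 -0.1534] M [ 0.5523  0.0252 -0.0668] w 0.3410720080754113
```

View pics/s13c.png

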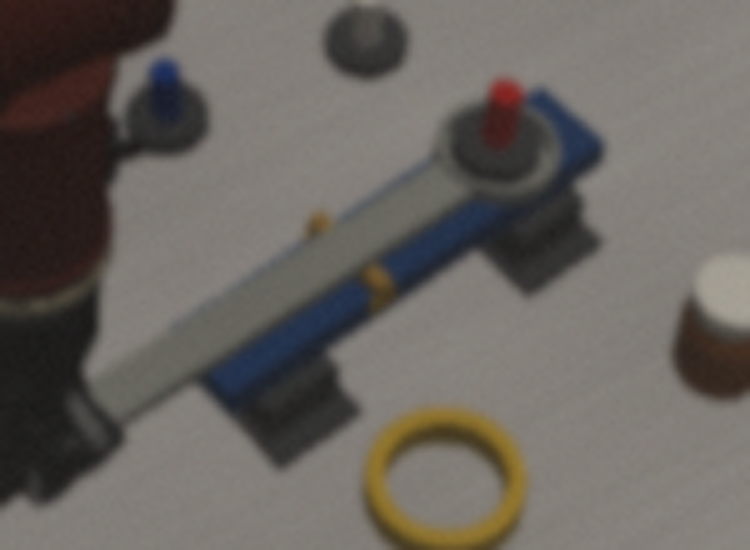

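View pics/w13.png

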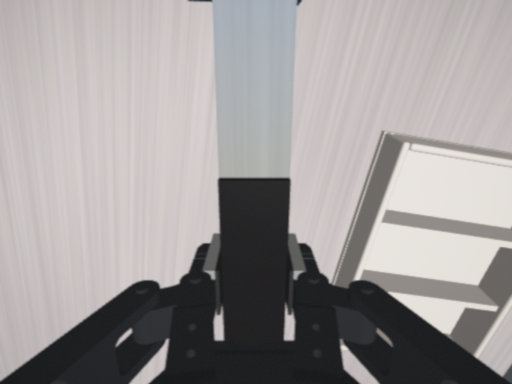

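```bash
python3 -m handwheel '[{"x":0,"y":0,"z":0,"rx":0,"ry":0,"rz":0,"fingers":-0.2},{"x":0,"y":0,"z":0,"rx":0,"ry":0,"rz":0,"fingers":-0.1},{"x":0,"y":0,"z":0,"rx":0,"ry":0,"rz":0,"fingers":-0.1},{"x":0,"y":0,"z":0,"rx":0,"ry":0,"rz":0,"fingers":-0.1},{"x":0,"y":0,"z":0,"rx":0,"ry":0,"rz":0,"fingers":-0.1}]'
python3 -c "
from h import *
shot('scene','s14');shot('wrist','w14')
im=load('s14')['frame'][150:260,200:350];cv2.imwrite('pics/s14c.png',cv2.resize(im,None,fx=5,fy=5,interpolation=cv2.INTER_CUBIC))
"
```

```text
t: 20.0
tcp_pos: [0.6516, -0.1914, 0.1013]
orientation: [[-0.163, 0.987, 0.013], [0.983, 0.163, -0.081], [-0.082, -0.0, -0.997]]
contact_force: [-0.3, -0.3, 0.3]
gripper_width: 0.447
```

View pics/s14c.png

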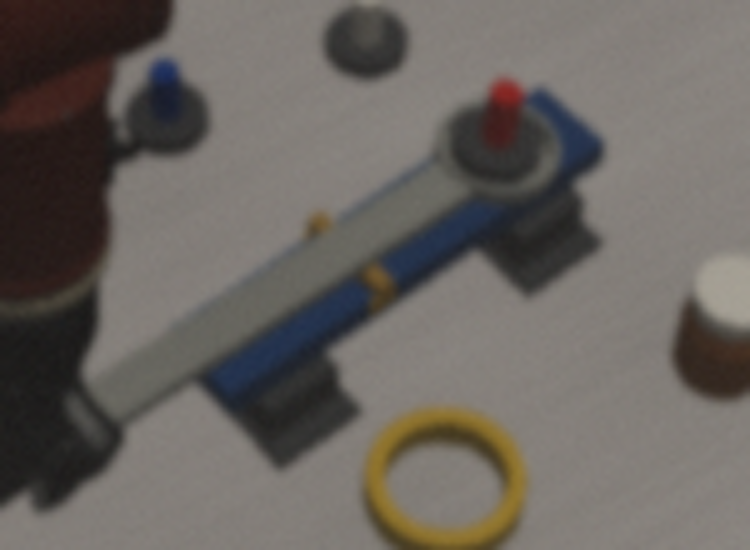

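View pics/w14.png

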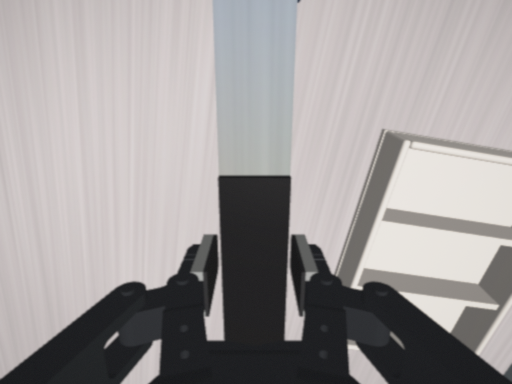

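```bash
python3 -m handwheel '[{"x":0,"y":0,"z":0,"rx":0,"ry":0,"rz":0,"fingers":-0.3},{"x":0,"y":0,"z":0,"rx":0,"ry":0,"rz":0,"fingers":-1},{"x":0,"y":0,"z":0,"rx":0,"ry":0,"rz":0,"fingers":-1},{"x":-0.13,"y":0,"z":0,"rx":0,"ry":0,"rz":0,"fingers":-1},{"x":-0.13,"y":0,"z":0,"rx":0,"ry":0,"rz":0,"fingers":-1},{"x":0,"y":0,"z":0,"rx":0,"ry":0,"rz":0,"fingers":-1},{"x":0,"y":0,"z":0,"rx":0,"ry":0,"rz":0,"fingers":-1}]'
python3 -m handwheel '[{"x":0,"y":0,"z":0,"rx":0,"ry":0,"rz":0,"fingers":-0.2},{"x":0,"y":0,"z":0,"rx":0,"ry":0,"rz":0,"fingers":-0.1},{"x":0,"y":0,"z":0,"rx":0,"ry":0,"rz":0,"fingers":-0.1},{"x":0,"y":0,"z":0,"rx":0,"ry":0,"rz":0,"fingers":-0.1},{"x":0,"y":0,"z":0,"rx":0,"ry":0,"rz":0,"fingers":-0.1},{"x":0,"y":0,"z":0,"rx":0,"ry":0,"rz":0,"fingers":-0.1}]'
python3 -c "
from h import *
shot('scene','s15');shot('wrist','w15')
im=load('s15')['frame'][150:260,200:350];cv2.imwrite('pics/s15c.png',cv2.resize(im,None,fx=5,fy=5,interpolation=cv2.INTER_CUBIC))
"
```

```text
t: 20.8
tcp_pos: [0.6526, -0.198, 0.1018]
orientation: [[-0.162, 0.987, 0.013], [0.983, 0.163, -0.081], [-0.082, -0.0, -0.997]]
contact_force: [-0.9, 2.0, 0.6]
gripper_width: 0.342
t: 21.4
tcp_pos: [0.6527, -0.1978, 0.1019]
orientation: [[-0.163, 0.987, 0.013], [0.983, 0.163, -0.081], [-0.082, -0.0, -0.997]]
contact_force: [-0.1, 0.1, 0.8]
gripper_width: 0.453
```

View pics/s15c.png

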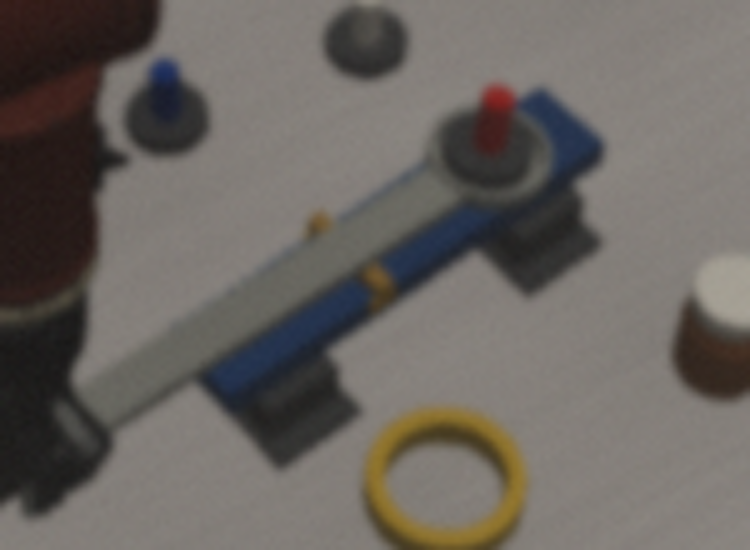

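View pics/w15.png

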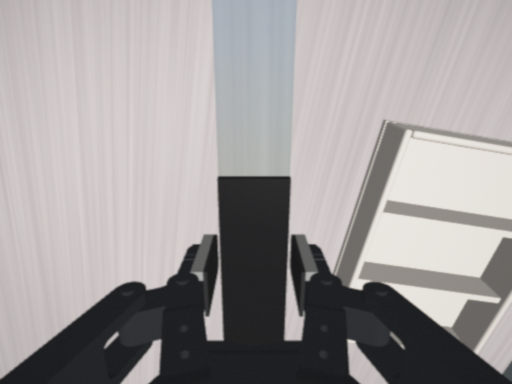

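```bash
python3 -m handwheel '[{"x":0,"y":0,"z":0,"rx":0,"ry":0,"rz":0,"fingers":-0.3},{"x":0,"y":0,"z":0,"rx":0,"ry":0,"rz":0,"fingers":-1},{"x":0,"y":0,"z":0,"rx":0,"ry":0,"rz":0,"fingers":-1},{"x":-0.12,"y":0,"z":0,"rx":0,"ry":0,"rz":0,"fingers":-1},{"x":-0.12,"y":0,"z":0,"rx":0,"ry":0,"rz":0,"fingers":-1},{"x":0,"y":0,"z":0,"rx":0,"ry":0,"rz":0,"fingers":-1},{"x":0,"y":0,"z":0,"rx":0,"ry":0,"rz":0,"fingers":-1}]'
python3 -m handwheel '[{"x":0,"y":0,"z":0,"rx":0,"ry":0,"rz":0,"fingers":-0.2},{"x":0,"y":0,"z":0,"rx":0,"ry":0,"rz":0,"fingers":-0.1},{"x":0,"y":0,"z":0,"rx":0,"ry":0,"rz":0,"fingers":-0.1},{"x":0,"y":0,"z":0,"rx":0,"ry":0,"rz":0,"fingers":-0.1},{"x":0,"y":0,"z":0,"rx":0,"ry":0,"rz":0,"fingers":-0.1},{"x":0,"y":0,"z":0,"rx":0,"ry":0,"rz":0,"fingers":-0.1}]'
python3 -c "
from h import *
shot('scene','s16');shot('wrist','w16')
im=load('s16')['frame'][150:260,200:350];cv2.imwrite('pics/s16c.png',cv2.resize(im,None,fx=5,fy=5,interpolation=cv2.INTER_CUBIC))
"
```

```text
t: 22.2
tcp_pos: [0.6536, -0.2038, 0.1023]
orientation: [[-0.163, 0.987, 0.013], [0.983, 0.163, -0.081], [-0.082, -0.0, -0.997]]
contact_force: [-1.0, 1.8, -1.3]
gripper_width: 0.343
t: 22.8
tcp_pos: [0.6537, -0.2037, 0.1024]
orientation: [[-0.163, 0.987, 0.013], [0.983, 0.163, -0.081], [-0.082, -0.0, -0.997]]
contact_force: [0.6, -0.6, 0.2]
gripper_width: 0.453
```

View pics/s16c.png

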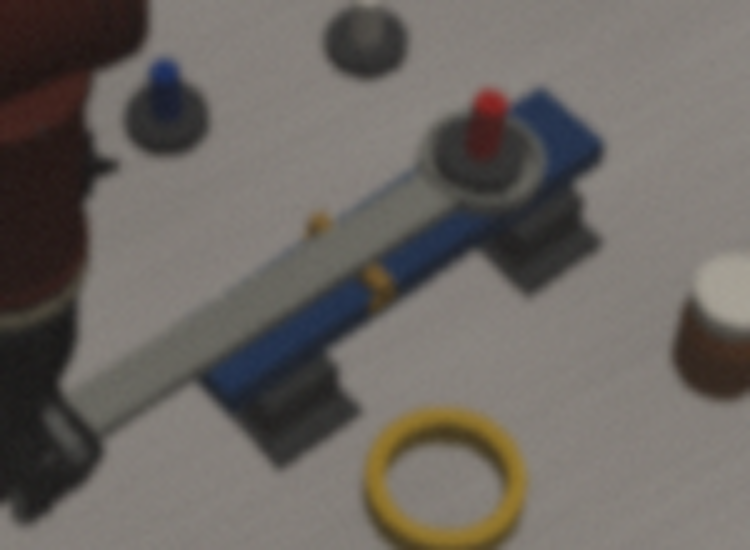

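View pics/w16.png

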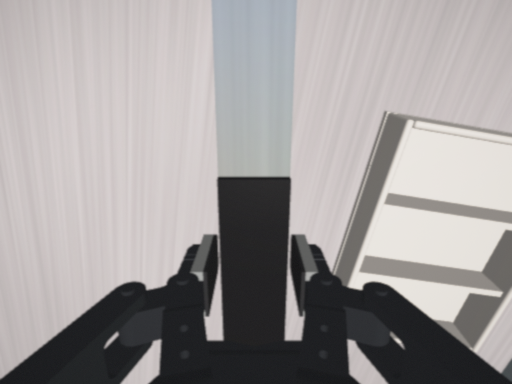

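```bash
python3 -m handwheel '[{"x":0,"y":0,"z":0,"rx":0,"ry":0,"rz":0,"fingers":-0.3},{"x":0,"y":0,"z":0,"rx":0,"ry":0,"rz":0,"fingers":-1},{"x":0,"y":0,"z":0,"rx":0,"ry":0,"rz":0,"fingers":-1},{"x":-0.1,"y":0,"z":-0.01,"rx":0,"ry":0,"rz":0,"fingers":-1},{"x":-0.1,"y":0,"z":0,"rx":0,"ry":0,"rz":0,"fingers":-1},{"x":0,"y":0,"z":0,"rx":0,"ry":0,"rz":0,"fingers":-1},{"x":0,"y":0,"z":0,"rx":0,"ry":0,"rz":0,"fingers":-1}]'
python3 -m handwheel '[{"x":0,"y":0,"z":0,"rx":0,"ry":0,"rz":0,"fingers":-0.2},{"x":0,"y":0,"z":0,"rx":0,"ry":0,"rz":0,"fingers":-0.1},{"x":0,"y":0,"z":0,"rx":0,"ry":0,"rz":0,"fingers":-0.1},{"x":0,"y":0,"z":0,"rx":0,"ry":0,"rz":0,"fingers":-0.1},{"x":0,"y":0,"z":0,"rx":0,"ry":0,"rz":0,"fingers":-0.1},{"x":0,"y":0,"z":0,"rx":0,"ry":0,"rz":0,"fingers":-0.1}]'
python3 -c "
from h import *
shot('scene','s17');shot('wrist','w17')
im=load('s17')['frame'][150:260,200:350];cv2.imwrite('pics/s17c.png',cv2.resize(im,None,fx=5,fy=5,interpolation=cv2.INTER_CUBIC))
"
```

```text
t: 23.6
tcp_pos: [0.6544, -0.2085, 0.1029]
orientation: [[-0.163, 0.987, 0.013], [0.983, 0.163, -0.08], [-0.081, -0.0, -0.997]]
contact_force: [-0.5, 2.4, -1.4]
gripper_width: 0.339
t: 24.2
tcp_pos: [0.6545, -0.2086, 0.1031]
orientation: [[-0.163, 0.987, 0.013], [0.983, 0.163, -0.081], [-0.082, -0.0, -0.997]]
contact_force: [0.5, -0.2, 0.6]
gripper_width: 0.448
```

View pics/s17c.png

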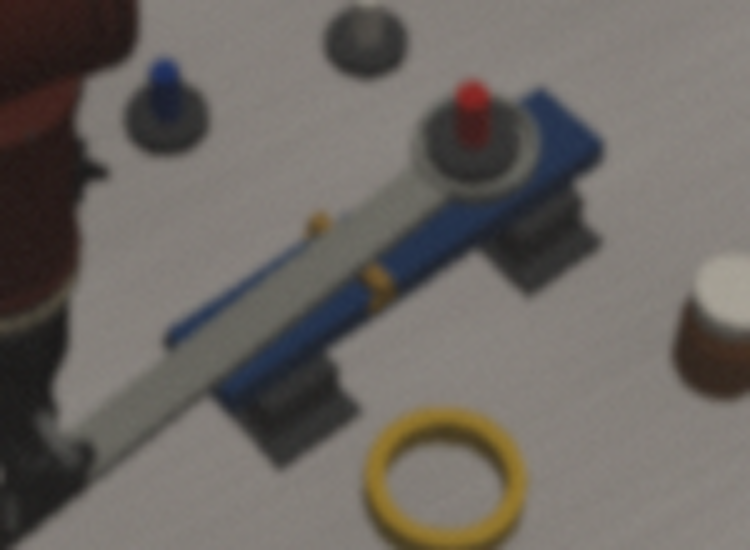

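View pics/w17.png

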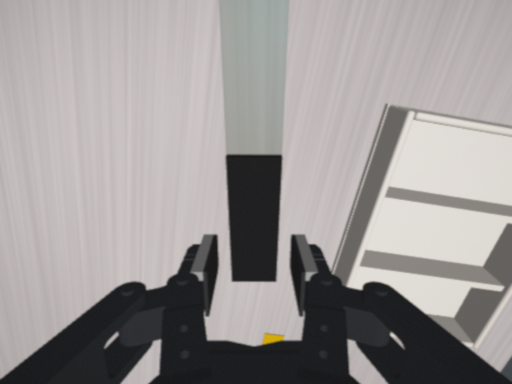

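```bash
python3 -c "
from h import *
E=np.array([.610,.035,.072]); Z=np.array([0,0,1.])
s=load('w17');S=load('s17')
im=cv2.resize(s['frame'],None,fx=2,fy=2);imS=cv2.resize(S['frame'][140:280,190:350],None,fx=5,fy=5,interpolation=cv2.INTER_CUBIC)
for P in (.074,):
  for th,col in ((0,(0,255,0)),(np.radians(6.2),(0,0,255))):
    y=PY*np.cos(th)+Z*np.sin(th); n=np.cross(PX,y)
    piv=E-PY*(.005 if th else 0)
    pts=lambda l: [piv+PX*a+y*(b-P+(.005 if th else 0))+n*c for a,b,c in l]
    g=pts([(-.015,-.13,.014),(.015,-.13,.014),(.015,-.22,.014),(-.015,-.22,.014)])
    for I,c,f,o in ((im,s,2,(0,0)),(imS,S,5,(190,140))):
        q=np.array([proj(c,p) for p in g]); cv2.polylines(I,[np.int32((q-o)*f)],True,col,1)
    t=np.linspace(0,6.283,100)
    d=pts([(.037*np.cos(a),.168+.037*np.sin(a),.014) for a in t]); q=np.array([proj(S,p) for p in d]);cv2.polylines(imS,[np.int32((q-(190,140))*5)],True,col,1)
cv2.imwrite('pics/w17o.png',im[250:650,300:700]);cv2.imwrite('pics/s17o.png',imS[:600])
"
```

```text
(no output)
```

View pics/w17o.png

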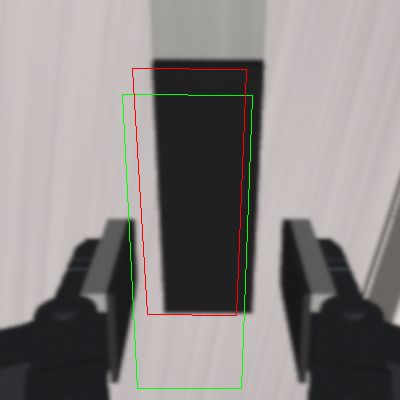

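View pics/s17o.png

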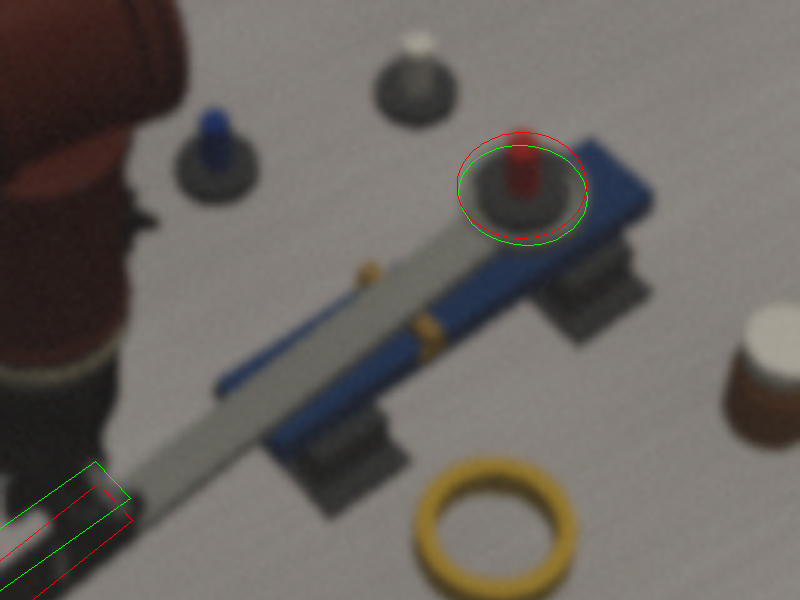

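```bash
python3 -c "
from h import *
shot('wrist','w18')"
python3 -m handwheel '[{"x":0,"y":0,"z":0,"rx":0,"ry":0,"rz":0,"fingers":-0.1},{"x":0,"y":0,"z":0,"rx":0,"ry":0,"rz":0,"fingers":-0.1}]'
python3 -c "
from h import *
shot('wrist','w19');shot('scene','s19')
cv2.imwrite('pics/w1819.png',np.hstack([load('w18')['frame'][100:350,150:360],load('w19')['frame'][100:350,150:360]]))
im=load('s19')['frame'][150:260,200:350];cv2.imwrite('pics/s19c.png',cv2.resize(im,None,fx=5,fy=5,interpolation=cv2.INTER_CUBIC))
"
```

```text
t: 24.55
tcp_pos: [0.6545, -0.2085, 0.103]
orientation: [[-0.163, 0.987, 0.013], [0.983, 0.163, -0.08], [-0.082, -0.0, -0.997]]
contact_force: [1.3, 0.1, 0.3]
gripper_width: 0.453
```

View pics/w1819.png

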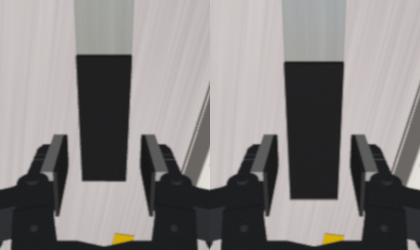

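View pics/s19c.png

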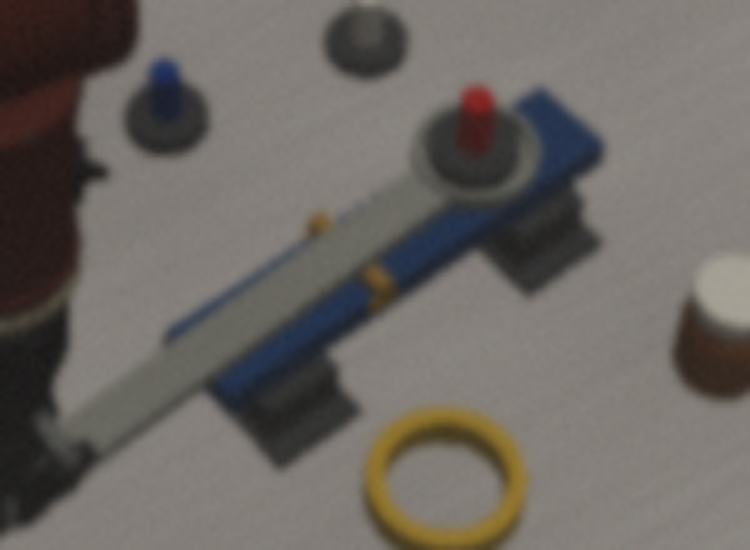

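```bash
python3 -m handwheel '[{"x":0,"y":0,"z":0,"rx":0,"ry":0,"rz":0,"fingers":-0.1},{"x":0,"y":0,"z":0,"rx":0,"ry":0,"rz":0,"fingers":-0.1},{"x":0,"y":0,"z":0,"rx":0,"ry":0,"rz":0,"fingers":-0.1},{"x":0,"y":0,"z":0,"rx":0,"ry":0,"rz":0,"fingers":-0.1},{"x":0,"y":0,"z":0,"rx":0,"ry":0,"rz":0,"fingers":-0.1},{"x":0,"y":0,"z":0,"rx":0,"ry":0,"rz":0,"fingers":-0.1},{"x":0,"y":0,"z":0,"rx":0,"ry":0,"rz":0,"fingers":-0.1},{"x":0,"y":0,"z":0,"rx":0,"ry":0,"rz":0,"fingers":-0.1}]'
python3 -c "
from h import *
shot('wrist','w20')"
python3 -m handwheel '[{"x":0,"y":0,"z":0,"rx":0,"ry":0,"rz":0,"fingers":-0.1},{"x":0,"y":0,"z":0,"rx":0,"ry":0,"rz":0,"fingers":-0.1},{"x":0,"y":0,"z":0,"rx":0,"ry":0,"rz":0,"fingers":-0.1},{"x":0,"y":0,"z":0,"rx":0,"ry":0,"rz":0,"fingers":-0.1},{"x":0,"y":0,"z":0,"rx":0,"ry":0,"rz":0,"fingers":-0.1},{"x":0,"y":0,"z":0,"rx":0,"ry":0,"rz":0,"fingers":-0.1},{"x":0,"y":0,"z":0,"rx":0,"ry":0,"rz":0,"fingers":-0.1},{"x":0,"y":0,"z":0,"rx":0,"ry":0,"rz":0,"fingers":-0.1}]'
python3 -c "
from h import *
shot('wrist','w21');shot('scene','s21')
cv2.imwrite('pics/w2021.png',np.hstack([load('w20')['frame'][100:350,150:360],load('w21')['frame'][100:350,150:360]]))
im=load('s21')['frame'][150:260,200:350];cv2.imwrite('pics/s21c.png',cv2.resize(im,None,fx=5,fy=5,interpolation=cv2.INTER_CUBIC))
"
```

```text
t: 25.45
tcp_pos: [0.6545, -0.2085, 0.103]
orientation: [[-0.163, 0.987, 0.013], [0.983, 0.163, -0.08], [-0.082, -0.0, -0.997]]
contact_force: [-0.2, -0.7, -0.2]
gripper_width: 0.445
t: 26.3
tcp_pos: [0.6545, -0.2085, 0.103]
orientation: [[-0.163, 0.987, 0.013], [0.983, 0.163, -0.081], [-0.082, -0.0, -0.997]]
contact_force: [-0.1, -0.4, 0.2]
gripper_width: 0.452
```

View pics/w2021.png

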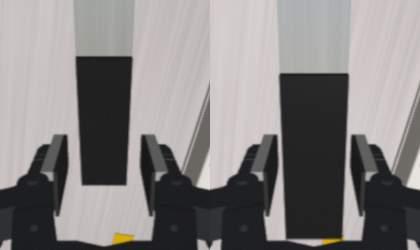

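View pics/s21c.png

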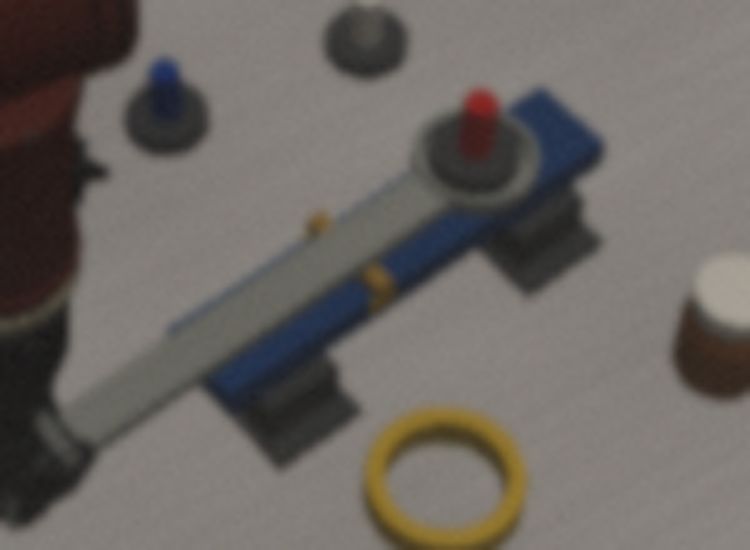

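```bash
python3 -m handwheel '[{"x":-0.007,"y":0,"z":0.16,"rx":0,"ry":0.0162,"rz":0,"fingers":-0.1},{"x":-0.007,"y":0,"z":0.16,"rx":0,"ry":0.0162,"rz":0,"fingers":-0.1},{"x":-0.007,"y":0,"z":0.16,"rx":0,"ry":0.0162,"rz":0,"fingers":-0.1},{"x":-0.007,"y":0,"z":0.16,"rx":0,"ry":0.0162,"rz":0,"fingers":-0.1},{"x":-0.007,"y":0,"z":0.16,"rx":0,"ry":0.0142,"rz":0,"fingers":-0.1},{"x":0,"y":0,"z":0,"rx":0,"ry":0,"rz":0,"fingers":-0.1},{"x":0,"y":0,"z":0,"rx":0,"ry":0,"rz":0,"fingers":-0.1}]'
python3 -c "
from h import *
shot('wrist','w22');shot('wrist','w23');shot('wrist','w24');shot('wrist','w25');to([.6395,-.1188,.083])
cv2.imwrite('pics/w2225.png',np.hstack([load(n)['frame'][100:384,160:350] for n in ('w22','w23','w24','w25')]))
"
```

```text
t: 27.1
tcp_pos: [0.6547, -0.2105, 0.0829]
orientation: [[-0.163, 0.987, -0.001], [0.987, 0.163, 0.001], [0.001, -0.0, -1.0]]
contact_force: [0.1, 0.9, -0.1]
gripper_width: 0.45
t 27.3 tcp [ 0.655  -0.21    0.0834] shift mm [92.5267 -0.333   0.5112] units [ 3.7011 -0.0133  0.0204] rot units [ 0.0002 -0.0008  0.0056] F [ 0.0273 -0.6291 -0.5577] M [ 0.0085 -0.0736 -0.0362] w 0.45114629894994845
```

View pics/w2225.png

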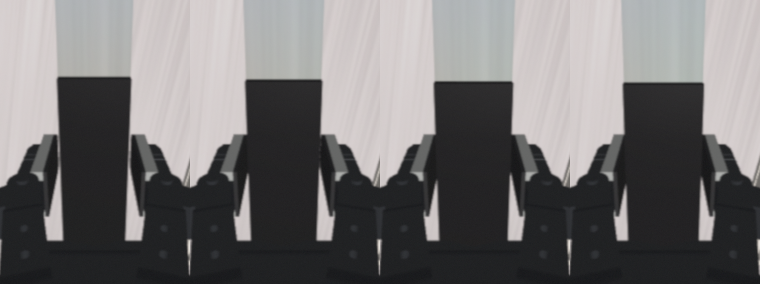

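```bash
python3 -m handwheel '[{"x":0,"y":0,"z":0,"rx":0,"ry":0,"rz":0,"fingers":-0.25},{"x":0,"y":0,"z":0,"rx":0,"ry":0,"rz":0,"fingers":-0.3},{"x":0,"y":0,"z":0,"rx":0,"ry":0,"rz":0,"fingers":-0.31},{"x":0,"y":0,"z":0,"rx":0,"ry":0,"rz":0,"fingers":-0.32}]'
python3 -c "
from h import *
shot('wrist','w26');shot('wrist','w27');shot('wrist','w28')
cv2.imwrite('pics/w2628.png',np.hstack([load(n)['frame'][100:384,160:350] for n in ('w26','w27','w28')]))
meas(1)
"
```

```text
t: 27.7
tcp_pos: [0.6548, -0.2102, 0.0831]
orientation: [[-0.163, 0.987, -0.0], [0.987, 0.163, 0.001], [0.001, -0.0, -1.0]]
contact_force: [-0.5, 0.2, -0.4]
gripper_width: 0.347
F [-0.41    1.3848 -0.4082] M [ 0.1632  0.0188 -0.0856] sd [0. 0. 0. 0. 0. 0.] tcp [ 0.6548 -0.2102  0.0831] t 27.9 w 0.3499569822423655
PX moment 0.16411117381037119 PY force 1.4321671864783205
```

View pics/w2628.png

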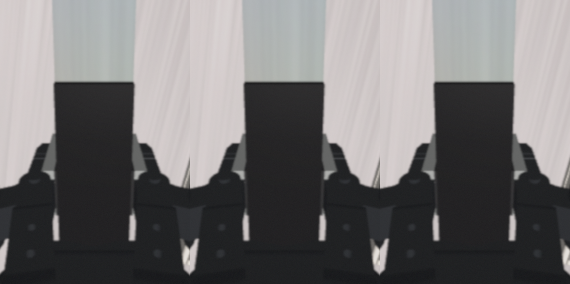

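```bash
python3 -m handwheel '[{"x":0,"y":0,"z":0,"rx":0,"ry":0,"rz":0,"fingers":-1},{"x":0,"y":0,"z":0,"rx":0,"ry":0,"rz":0,"fingers":-1}]'
python3 -c "
from h import *
shot('wrist','w29');shot('scene','s29')
cv2.imwrite('pics/w29c.png',cv2.resize(load('w29')['frame'][150:220,190:320],None,fx=6,fy=6,interpolation=cv2.INTER_CUBIC))
im=load('s29')['frame'][150:260,200:350];cv2.imwrite('pics/s29c.png',cv2.resize(im,None,fx=5,fy=5,interpolation=cv2.INTER_CUBIC))
meas(2)"
```

```text
t: 28.1
tcp_pos: [0.6548, -0.2102, 0.0831]
orientation: [[-0.163, 0.987, -0.0], [0.987, 0.163, 0.001], [0.001, -0.0, -1.0]]
contact_force: [0.5, 0.9, 0.0]
gripper_width: 0.338
F [ 0.3788  0.8835 -0.1641] M [ 0.1999  0.0145 -0.0312] sd [0.3069 0.1304 0.1305 0.0063 0.0134 0.0026] tcp [ 0.6548 -0.2102  0.0831] t 28.3 w 0.3370478967524479
PX moment 0.199651234826747 PY force 0.812532402329444
```

View pics/w29c.png

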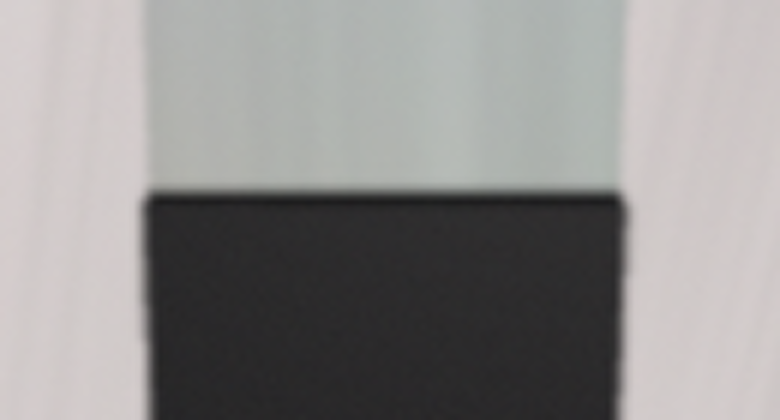

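View pics/s29c.png

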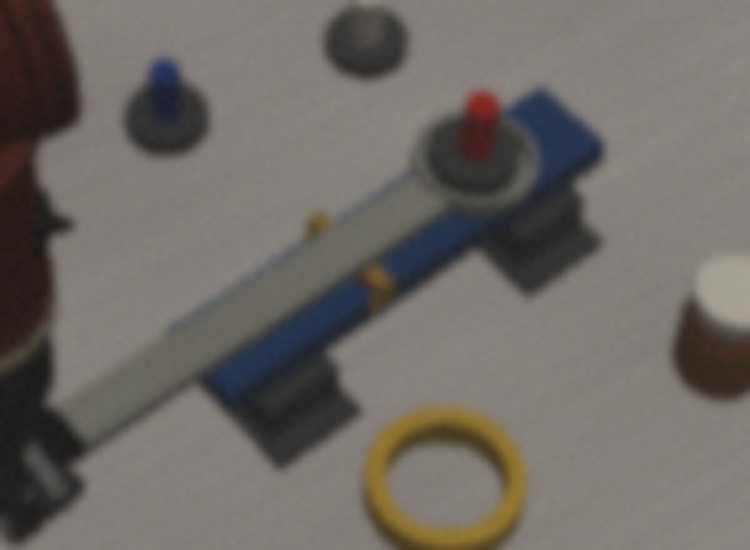

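```bash
cat >> h.py <<'E'
def gripline(fn):
    "find the bar/grip line in the wrist view: subpixel left, right columns & row; 3D"
    s=load(fn); g=cv2.cvtColor(s['frame'],cv2.COLOR_BGR2GRAY).astype(float)
    col=g[130:240,245:265].mean(1); d=np.diff(col); i=d.argmin(); r=130+i+.5
    rows=g[int(r)+4:int(r)+10].mean(0); th=100
    c=255
    L=c
    while rows[L]<th: L-=1
    l=L+(rows[L]-th)/(rows[L]-rows[L+1])
    R=c
    while rows[R]<th: R+=1
    rr=R-1+(th-rows[R-1])/(rows[R]-rows[R-1])
    w=rr-l; v=r+7-.5
    # 3D: depth from width
    f=s['camera_matrix'][0,0]; depth=f*.030/w
    dd=np.linalg.inv(s['camera_matrix'])@np.array([(l+rr)/2,v,1.])
    p=s['position']+s['orientation']@(dd*depth)
    print(fn,'row',r,'l,r',l,rr,'w',w,'pos',p); return p
E
python3 -c "
from h import *
for n in 'w10 w13 w14 w15 w16 w18 w19 w20 w21 w22 w25 w29'.split(): gripline(n)"
```

```text
w10 row 180.5 l,r 218.9478021978022 290.1918158567775 w 71.24401365897532 pos [ 0.6327 -0.0779  0.0907]
w13 row 177.5 l,r 218.00727272727272 289.55223880597015 w 71.54496607869743 pos [ 0.644  -0.1477  0.0978]
w14 row 175.5 l,r 218.27388535031847 290.02450980392155 w 71.75062445360308 pos [ 0.6441 -0.1478  0.098 ]
w15 row 175.5 l,r 217.56951871657753 289.81107491856676 w 72.24155620198923 pos [ 0.6449 -0.1539  0.0993]
w16 row 176.5 l,r 217.3166144200627 289.9895833333333 w 72.67296891327061 pos [ 0.6459 -0.16    0.1007]
w18 row 154.5 l,r 225.8068535825545 281.2005208333333 w 55.393667250778805 pos [ 0.6471 -0.1679  0.061 ]
w19 row 161.5 l,r 223.78805970149253 283.1575 w 59.3694402985075 pos [ 0.6471 -0.1679  0.0727]
w20 row 155.5 l,r 225.48760330578511 281.7283950617284 w 56.24079175594329 pos [ 0.6471 -0.1677  0.0635]
w21 row 172.5 l,r 219.13993174061434 288.00251889168766 w 68.86258715107331 pos [ 0.6468 -0.1657  0.0943]
w22 row 176.5 l,r 216.96242774566474 290.30748663101605 w 73.3450588853513 pos [ 0.6469 -0.1665  0.0859]
w25 row 182.5 l,r 212.82561307901906 293.0050125313283 w 80.17939945230924 pos [ 0.6467 -0.1652  0.097 ]
w29 row 181.5 l,r 213.75204359673023 293.4375 w 79.68545640326977 pos [ 0.6467 -0.1653  0.096 ]
```

```bash
python3 -m handwheel '[{"x":-0.016,"y":0,"z":0.15,"rx":0,"ry":0.0146,"rz":0,"fingers":-1},{"x":-0.016,"y":0,"z":0.15,"rx":0,"ry":0.0146,"rz":0,"fingers":-1},{"x":-0.016,"y":0,"z":0.15,"rx":0,"ry":0.0146,"rz":0,"fingers":-1},{"x":-0.016,"y":0,"z":0.15,"rx":0,"ry":0.0146,"rz":0,"fingers":-1},{"x":0,"y":0,"z":0,"rx":0,"ry":0,"rz":0,"fingers":-1},{"x":0,"y":0,"z":0,"rx":0,"ry":0,"rz":0,"fingers":-1}]'
python3 -c "
from h import *
meas(4)
shot('wrist','w30');shot('scene','s30');gripline('w30')
E=np.array([.610,.035,.072]); Z=np.array([0,0,1.]); PY=np.array([-.163,.9866,0]);PX=np.array([.9866,.163,0])
S=load('s30')
imS=cv2.resize(S['frame'][140:280,190:350],None,fx=5,fy=5,interpolation=cv2.INTER_CUBIC)
P=.075
for th,col in ((0,(0,255,0)),(np.radians(6.2),(0,0,255)),(np.radians(-5.4),(255,0,0))):
    y=PY*np.cos(th)+Z*np.sin(th); n=np.cross(PX,y); o=-.005*np.sign(th); piv=E+PY*o
    t=np.linspace(0,6.283,100)
    for l in ([(.037*np.cos(a),.168+.037*np.sin(a),.014) for a in t],[(-.015,.135,.01),(.015,.135,.01),(.015,-.135,.01),(-.015,-.135,.01)]):
        d=[piv+PX*a+y*(b-P-o)+n*c for a,b,c in l]; q=np.array([proj(S,p) for p in d]);cv2.polylines(imS,[np.int32((q-(189.9,139.9))*5)],True,col,1)
cv2.imwrite('pics/s30o.png',imS[:600])"
```

```text
t: 28.9
tcp_pos: [0.6549, -0.2123, 0.0678]
orientation: [[-0.162, 0.987, -0.011], [0.985, 0.163, 0.061], [0.062, -0.0, -0.998]]
contact_force: [0.5, -0.5, 0.2]
gripper_width: 0.345
F [-0.4394 -0.6472 -0.05  ] M [-0.1731  0.039   0.0509] sd [0.1712 0.4582 0.1858 0.0339 0.0109 0.0081] tcp [ 0.6551 -0.2122  0.0684] t 29.1 w 0.34269210894761926
PX moment -0.16472097760012916 PY force -0.569675743697725
w30 row 181.5 l,r 213.67368421052632 293.26005361930294 w 79.58636940877662 pos [ 0.6472 -0.1682  0.0838]
```

View pics/s30o.png

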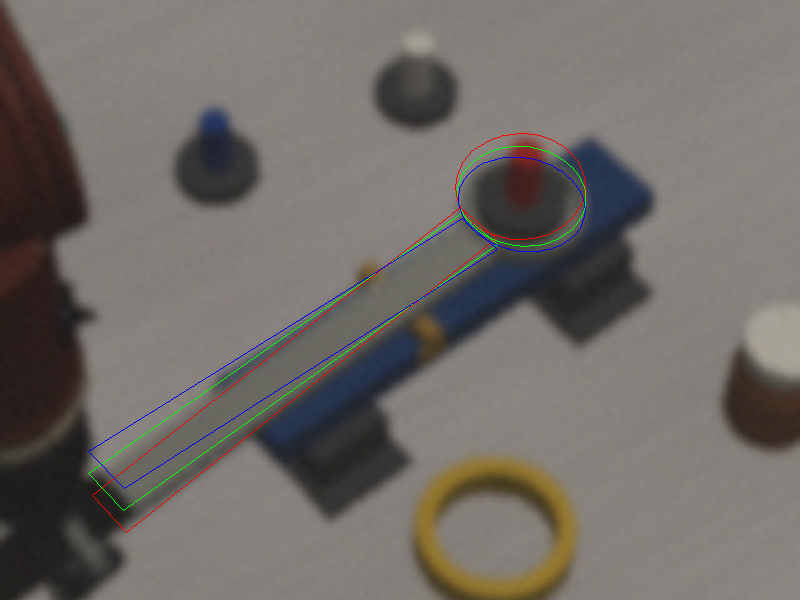

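```bash
python3 -m handwheel '[{"x":0,"y":0,"z":0,"rx":0,"ry":0,"rz":0,"fingers":-0.32},{"x":0,"y":0,"z":0,"rx":0,"ry":0,"rz":0,"fingers":-0.29},{"x":0,"y":0,"z":0,"rx":0,"ry":0,"rz":0,"fingers":-0.26},{"x":0,"y":0,"z":0,"rx":0,"ry":0,"rz":0,"fingers":-0.2},{"x":0,"y":0,"z":0,"rx":0,"ry":0,"rz":0,"fingers":-0.1}]'
python3 -c "
from h import *
for i in range(31,39): shot('wrist','w%d'%i);gripline('w%d'%i)"
```

```text
t: 29.7
tcp_pos: [0.655, -0.2113, 0.0681]
orientation: [[-0.163, 0.987, -0.01], [0.985, 0.163, 0.062], [0.062, -0.0, -0.998]]
contact_force: [-0.1, -0.3, 1.0]
gripper_width: 0.451
w31 row 182.5 l,r 214.24516129032259 291.48022598870057 w 77.23506469837798 pos [ 0.6471 -0.1686  0.0804]
w32 row 182.5 l,r 214.03225806451613 291.9652996845426 w 77.93304162002644 pos [ 0.6471 -0.1684  0.0813]
w33 row 182.5 l,r 213.58355437665782 292.17293233082705 w 78.58937795416924 pos [ 0.647  -0.1682  0.0823]
w34 row 183.5 l,r 213.42857142857142 292.73312883435585 w 79.30455740578444 pos [ 0.6471 -0.1683  0.0834]
w35 row 182.5 l,r 213.36969696969697 292.58529411764704 w 79.21559714795006 pos [ 0.647  -0.168   0.0831]
w36 row 182.5 l,r 213.69633507853402 292.2834645669291 w 78.5871294883951 pos [ 0.647  -0.1683  0.0823]
w37 row 181.5 l,r 214.04676258992805 292.011655011655 w 77.96489242172697 pos [ 0.647  -0.1682  0.0813]
w38 row 181.5 l,r 214.31464174454828 291.6422287390029 w 77.32758699445463 pos [ 0.647  -0.1684  0.0804]
```

```bash
python3 -m handwheel '[{"x":0,"y":0,"z":0,"rx":0,"ry":0,"rz":0,"fingers":0.1},{"x":0,"y":0,"z":0,"rx":0,"ry":0,"rz":0,"fingers":0.3},{"x":0,"y":0,"z":-0.2,"rx":0,"ry":0,"rz":0,"fingers":0.4},{"x":0,"y":0,"z":-0.4,"rx":0,"ry":0,"rz":0,"fingers":0.4},{"x":0,"y":0,"z":-0.6,"rx":0,"ry":0,"rz":0,"fingers":0.4},{"x":0,"y":0,"z":-0.8,"rx":0,"ry":0,"rz":0,"fingers":0.4},{"x":0,"y":0,"z":-0.8,"rx":0,"ry":0,"rz":0,"fingers":0.4},{"x":0,"y":0,"z":0,"rx":0,"ry":0,"rz":0,"fingers":0.4}]'
python3 -c "
from h import *
for i in range(41,50): shot('wrist','w%d'%i);gripline('w%d'%i)
shot('scene','s40');shot('top','t40')
cv2.imwrite('pics/s40c.png',cv2.resize(load('s40')['frame'][150:260,200:350],None,fx=5,fy=5,interpolation=cv2.INTER_CUBIC))"
```

```text
t: 30.9
tcp_pos: [0.6577, -0.2164, 0.1428]
orientation: [[-0.163, 0.987, -0.004], [0.985, 0.163, 0.059], [0.059, 0.005, -0.998]]
contact_force: [1.5, 0.2, 1.2]
gripper_width: 0.698
w41 row 146.5 l,r 225.55769230769232 273.6033898305085 w 48.04569752281617 pos [ 0.6473 -0.17    0.0812]
w42 row 147.5 l,r 226.67868852459017 275.1591591591592 w 48.480470634569 pos [ 0.6472 -0.17    0.0811]
w43 row 148.5 l,r 228.09963099630997 276.6094276094276 w 48.50979661311763 pos [ 0.6473 -0.1703  0.0799]
w44 row 148.5 l,r 229.04150943396226 277.6140939597315 w 48.57258452576926 pos [ 0.6473 -0.17    0.0791]
w45 row 149.5 l,r 229.55873015873016 278.24216524216524 w 48.683435083435086 pos [ 0.6474 -0.1703  0.0791]
w46 row 149.5 l,r 229.77551020408163 278.49679487179486 w 48.721284667713235 pos [ 0.6474 -0.1702  0.0789]
w47 row 149.5 l,r 229.77627118644068 278.5192307692308 w 48.74295958279009 pos [ 0.6474 -0.1702  0.0789]
w48 row 149.5 l,r 229.59677419354838 278.512987012987 w 48.91621281943864 pos [ 0.6474 -0.1701  0.0795]
w49 row 149.5 l,r 229.46769230769232 278.4872611464968 w 49.019568838804474 pos [ 0.6474 -0.17    0.08  ]
```

View pics/s40c.png

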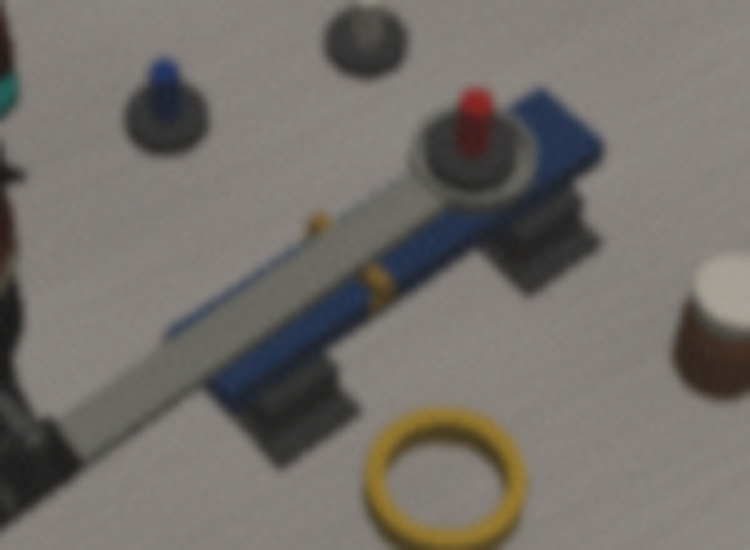

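View pics/w49.png

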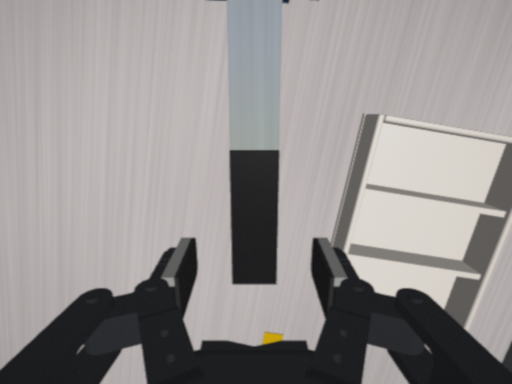

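```bash
python3 -m handwheel '[{"x":0,"y":0,"z":-0.5,"rx":0,"ry":-0.06,"rz":0,"fingers":0.4},{"x":0,"y":0,"z":-0.5,"rx":0,"ry":0,"rz":0,"fingers":0.4},{"x":0,"y":0,"z":0,"rx":0,"ry":0,"rz":0,"fingers":0.4},{"x":0,"y":0,"z":0,"rx":0,"ry":0,"rz":0,"fingers":0.4},{"x":0,"y":0,"z":0,"rx":0,"ry":0,"rz":0,"fingers":0.4},{"x":0,"y":0,"z":0,"rx":0,"ry":0,"rz":0,"fingers":0.4},{"x":0,"y":0,"z":0,"rx":0,"ry":0,"rz":0,"fingers":0.4},{"x":0,"y":0,"z":0,"rx":0,"ry":0,"rz":0,"fingers":0.4}]'
python3 -c "
from h import *
for i in range(51,67): shot('wrist','w%d'%i);gripline('w%d'%i)
shot('scene','s50')"
```

```text
t: 32.25
tcp_pos: [0.6557, -0.2167, 0.1626]
orientation: [[-0.163, 0.987, -0.001], [0.987, 0.163, -0.0], [-0.0, -0.001, -1.0]]
contact_force: [0.2, -0.2, 0.6]
gripper_width: 0.699
w51 row 136.5 l,r 231.57534246575344 275.562091503268 w 43.98674903751456 pos [ 0.6474 -0.1705  0.0792]
w52 row 136.5 l,r 231.46905537459284 275.5594855305466 w 44.09043015595378 pos [ 0.6474 -0.1704  0.0798]
w53 row 136.5 l,r 231.365625 275.55882352941177 w 44.193198529411774 pos [ 0.6474 -0.1703  0.0803]
w54 row 137.5 l,r 231.359375 275.55882352941177 w 44.19944852941177 pos [ 0.6475 -0.1709  0.0806]
w55 row 136.5 l,r 231.3582554517134 275.4654088050315 w 44.10715335331807 pos [ 0.6474 -0.1704  0.0801]
w56 row 136.5 l,r 231.3690851735016 275.29106628242073 w 43.92198110891914 pos [ 0.6474 -0.1705  0.0792]
w57 row 136.5 l,r 231.4203821656051 275.2782608695652 w 43.8578787039601 pos [ 0.6475 -0.1705  0.079 ]
w58 row 136.5 l,r 231.45723684210526 275.2417910447761 w 43.78455420267085 pos [ 0.6475 -0.1706  0.0786]
w59 row 136.5 l,r 231.45751633986927 275.2440476190476 w 43.78653127917832 pos [ 0.6475 -0.1706  0.0786]
w60 row 136.5 l,r 231.41612903225806 275.2639296187683 w 43.84780058651026 pos [ 0.6475 -0.1706  0.0789]
w61 row 136.5 l,r 231.38125 275.2816091954023 w 43.90035919540233 pos [ 0.6474 -0.1705  0.0792]
w62 row 136.5 l,r 231.359375 275.34743202416917 w 43.988057024169166 pos [ 0.6474 -0.1705  0.0796]
w63 row 136.5 l,r 231.31715210355986 275.50157728706625 w 44.18442518350639 pos [ 0.6475 -0.1703  0.0805]
w64 row 136.5 l,r 231.35331230283913 275.45625 w 44.10293769716088 pos [ 0.6475 -0.1704  0.0801]
w65 row 136.5 l,r 231.36163522012578 275.34218289085544 w 43.98054767072966 pos [ 0.6474 -0.1705  0.0795]
w66 row 136.5 l,r 231.40192926045017 275.28735632183907 w 43.885427061388896 pos [ 0.6474 -0.1706  0.0791]
```

```bash
python3 -m handwheel '[{"x":0,"y":0,"z":0.5,"rx":0,"ry":0,"rz":0,"fingers":0.4},{"x":0,"y":0,"z":0.8,"rx":0,"ry":0,"rz":0,"fingers":0.4},{"x":0,"y":0,"z":0.8,"rx":0,"ry":0,"rz":0,"fingers":0.4},{"x":0,"y":0,"z":0.6,"rx":0,"ry":0,"rz":0,"fingers":0.2},{"x":0,"y":0,"z":0.48,"rx":0,"ry":0,"rz":0,"fingers":0},{"x":0,"y":0,"z":0,"rx":0,"ry":0,"rz":0,"fingers":-0.1},{"x":0,"y":0,"z":0,"rx":0,"ry":0,"rz":0,"fingers":-0.1},{"x":0,"y":0,"z":0,"rx":0,"ry":0,"rz":0,"fingers":-0.1}]'
python3 -c "
from h import *
for i in range(71,79): shot('wrist','w%d'%i);gripline('w%d'%i)
meas(2)"

```

```text
t: 33.9
tcp_pos: [0.6565, -0.2167, 0.0845]
orientation: [[-0.163, 0.987, 0.001], [0.987, 0.163, -0.001], [-0.001, 0.001, -1.0]]
contact_force: [0.2, 0.1, -0.0]
gripper_width: 0.449
w71 row 162.5 l,r 215.9768115942029 287.0139211136891 w 71.0371095194862 pos [ 0.647  -0.1685  0.0818]
w72 row 162.5 l,r 216.31172839506172 286.8808777429467 w 70.569149347885 pos [ 0.6471 -0.1687  0.081 ]
w73 row 162.5 l,r 216.62755102040816 286.9840255591054 w 70.35647453869726 pos [ 0.6471 -0.1688  0.0805]
w74 row 162.5 l,r 216.7520215633423 287.27486910994764 w 70.52284754660533 pos [ 0.6471 -0.1688  0.0807]
w75 row 162.5 l,r 216.88169014084508 287.7065868263473 w 70.82489668550221 pos [ 0.6471 -0.1686  0.081 ]
w76 row 163.5 l,r 216.96541786743515 288.02540415704385 w 71.0599862896087 pos [ 0.6471 -0.1689  0.0814]
w77 row 163.5 l,r 216.92528735632183 288.40384615384613 w 71.4785587975243 pos [ 0.647  -0.1687  0.082 ]
w78 row 163.5 l,r 216.88352272727272 288.8297213622291 w 71.9461986349564 pos [ 0.647  -0.1684  0.0827]
F [0.2635 0.2611 0.256 ] M [ 0.0301 -0.0076 -0.0005] sd [0.216  0.3104 0.3557 0.0029 0.0171 0.0182] tcp [ 0.6558 -0.2166  0.0835] t 34.4 w 0.45160751052828013
PX moment 0.02855840029210182 PY force 0.21620332984943885
```

```bash
python3 -m handwheel '[{"x":0,"y":0.03,"z":0,"rx":0,"ry":0,"rz":0,"fingers":-0.2},{"x":0,"y":0,"z":0,"rx":0,"ry":0,"rz":0,"fingers":-0.27},{"x":0,"y":0,"z":0,"rx":0,"ry":0,"rz":0,"fingers":-0.31},{"x":0,"y":0,"z":0,"rx":0,"ry":0,"rz":0,"fingers":-0.34},{"x":0,"y":0,"z":0,"rx":0,"ry":0,"rz":0,"fingers":-0.37},{"x":0,"y":0,"z":0,"rx":0,"ry":0,"rz":0,"fingers":-0.37}]'
python3 -c "
from h import *
shot('wrist','w80');gripline('w80');meas(4)"
python3 -m handwheel '[{"x":0.06,"y":0,"z":0,"rx":0,"ry":0,"rz":0,"fingers":-0.37},{"x":0.06,"y":0,"z":0,"rx":0,"ry":0,"rz":0,"fingers":-0.37},{"x":0,"y":0,"z":0,"rx":0,"ry":0,"rz":0,"fingers":-0.37},{"x":0,"y":0,"z":0,"rx":0,"ry":0,"rz":0,"fingers":-0.37}]'
python3 -c "
from h import *
shot('wrist','w81');gripline('w81');meas(4)"
```

```text
t: 35.0
tcp_pos: [0.6565, -0.2165, 0.0834]
orientation: [[-0.163, 0.987, -0.0], [0.987, 0.163, -0.001], [-0.001, -0.0, -1.0]]
contact_force: [-1.8, -0.6, 0.4]
gripper_width: 0.339
w80 row 163.5 l,r 217.79132791327913 288.5156695156695 w 70.72434160239038 pos [ 0.6478 -0.1687  0.0803]
F [-0.173  -0.0459  0.3796] M [0.0296 0.0559 0.0657] sd [0.2089 0.1495 0.1681 0.0038 0.0052 0.0104] tcp [ 0.6565 -0.2165  0.0834] t 35.25 w 0.33643168487457403
PX moment 0.038060816527089564 PY force -0.01799503873493367
t: 35.65
tcp_pos: [0.6561, -0.214, 0.0835]
orientation: [[-0.163, 0.987, 0.0], [0.987, 0.163, -0.001], [-0.001, -0.0, -1.0]]
contact_force: [0.5, -4.1, -0.6]
gripper_width: 0.337
w81 row 163.5 l,r 217.78804347826087 288.5632183908046 w 70.77517491254372 pos [ 0.6475 -0.1662  0.0805]
F [ 0.7651 -3.3047  0.4643] M [-0.6654 -0.0775  0.0184] sd [0.1435 0.3308 0.2038 0.0173 0.014  0.0066] tcp [ 0.6561 -0.2137  0.0834] t 35.9 w 0.3361161649228988
PX moment -0.6692272300484308 PY force -3.38394107271392
```

```bash
python3 -m handwheel '[{"x":-0.02,"y":0,"z":-0.03,"rx":0,"ry":-0.004,"rz":0,"fingers":-0.37},{"x":0,"y":0,"z":-0.02,"rx":0,"ry":-0.003,"rz":0,"fingers":-0.37},{"x":0,"y":0,"z":0,"rx":0,"ry":0,"rz":0,"fingers":-0.37}]'
python3 -c "
from h import *
shot('wrist','w82');gripline('w82');meas(3)"
python3 -m handwheel '[{"x":0,"y":0,"z":0,"rx":0,"ry":0,"rz":0,"fingers":-0.34},{"x":0,"y":0,"z":0,"rx":0,"ry":0,"rz":0,"fingers":-0.32},{"x":0,"y":0,"z":0,"rx":0,"ry":0,"rz":0,"fingers":-0.3},{"x":0,"y":0,"z":0,"rx":0,"ry":0,"rz":0,"fingers":-0.27},{"x":0,"y":0,"z":0,"rx":0,"ry":0,"rz":0,"fingers":-0.2},{"x":0,"y":0,"z":0,"rx":0,"ry":0,"rz":0,"fingers":-0.1}]'
python3 -c "
from h import *
for i in range(83,95): shot('wrist','w%d'%i);gripline('w%d'%i)"
```

```text
t: 36.2
tcp_pos: [0.6562, -0.2136, 0.0848]
orientation: [[-0.164, 0.986, 0.001], [0.986, 0.164, -0.008], [-0.008, -0.0, -1.0]]
contact_force: [0.5, -2.1, -0.3]
gripper_width: 0.337
w82 row 163.5 l,r 217.79076086956522 288.61224489795916 w 70.82148402839394 pos [ 0.6475 -0.1658  0.0815]
F [ 0.0641 -0.4651  0.2802] M [-0.1198 -0.0518  0.0156] sd [0.1761 0.2665 0.107  0.0018 0.0202 0.0099] tcp [ 0.6561 -0.2136  0.0846] t 36.4 w 0.338030016185118
PX moment -0.12648581840631773 PY force -0.46934370686562926
t: 37.0
tcp_pos: [0.6561, -0.214, 0.0846]
orientation: [[-0.163, 0.987, 0.001], [0.987, 0.163, -0.008], [-0.008, -0.0, -1.0]]
contact_force: [-0.4, -0.0, -0.1]
gripper_width: 0.449
w83 row 162.5 l,r 217.6520618556701 289.1326781326781 w 71.48061627700801 pos [ 0.6474 -0.1655  0.0823]
w84 row 162.5 l,r 217.87988826815644 288.9278996865204 w 71.04801141836396 pos [ 0.6475 -0.1657  0.0816]
w85 row 162.5 l,r 217.84764542936287 288.88401253918494 w 71.03636710982207 pos [ 0.6475 -0.1658  0.0816]
w86 row 162.5 l,r 217.6762402088773 289.061320754717 w 71.38508054583968 pos [ 0.6474 -0.1656  0.0822]
w87 row 163.5 l,r 217.42521994134898 289.35849056603774 w 71.93327062468876 pos [ 0.6475 -0.1658  0.0832]
w88 row 163.5 l,r 217.09059233449477 289.56231884057974 w 72.47172650608496 pos [ 0.6474 -0.1655  0.0841]
w89 row 163.5 l,r 217.1512027491409 289.5958702064897 w 72.44466745734877 pos [ 0.6474 -0.1655  0.0841]
w90 row 163.5 l,r 217.44668587896254 289.3085106382979 w 71.86182475933535 pos [ 0.6475 -0.1658  0.0831]
w91 row 162.5 l,r 217.67447916666666 289.006993006993 w 71.33251384032636 pos [ 0.6474 -0.1656  0.0821]
w92 row 162.5 l,r 217.84254143646407 288.86238532110093 w 71.01984388463686 pos [ 0.6475 -0.1658  0.0816]
w93 row 162.5 l,r 217.75806451612902 288.890625 w 71.13256048387098 pos [ 0.6474 -0.1657  0.0818]
w94 row 162.5 l,r 217.59375 289.14878048780486 w 71.55503048780486 pos [ 0.6474 -0.1655  0.0825]
```

```bash
python3 -m handwheel '[{"x":0,"y":0,"z":0,"rx":0,"ry":0,"rz":0,"fingers":0.1},{"x":0,"y":0,"z":0,"rx":0,"ry":0,"rz":0,"fingers":0.3},{"x":0,"y":0,"z":-0.2,"rx":0,"ry":0,"rz":0,"fingers":0.4},{"x":0,"y":0,"z":-0.4,"rx":0,"ry":0,"rz":0,"fingers":0.4},{"x":0,"y":0,"z":-0.6,"rx":0,"ry":0,"rz":0,"fingers":0.4},{"x":0,"y":0,"z":-0.8,"rx":0,"ry":0,"rz":0,"fingers":0.4},{"x":0,"y":0,"z":-0.8,"rx":0,"ry":0,"rz":0,"fingers":0.4},{"x":0,"y":0,"z":-0.4,"rx":0,"ry":0,"rz":0,"fingers":0.4}]'
python3 -m handwheel '[{"x":0,"y":0,"z":0,"rx":0,"ry":0,"rz":0,"fingers":0.4},{"x":0,"y":0,"z":0,"rx":0,"ry":0,"rz":0,"fingers":0.4},{"x":0,"y":0,"z":0,"rx":0,"ry":0,"rz":0,"fingers":0.4},{"x":0,"y":0,"z":0,"rx":0,"ry":0,"rz":0,"fingers":0.4},{"x":0,"y":0,"z":0,"rx":0,"ry":0,"rz":0,"fingers":0.4},{"x":0,"y":0,"z":0,"rx":0,"ry":0,"rz":0,"fingers":0.4},{"x":0,"y":0,"z":0,"rx":0,"ry":0,"rz":0,"fingers":0.4},{"x":0,"y":0,"z":0,"rx":0,"ry":0,"rz":0,"fingers":0.4}]'
python3 -m handwheel '[{"x":0,"y":0,"z":0,"rx":0,"ry":0,"rz":0,"fingers":0.4},{"x":0,"y":0,"z":0,"rx":0,"ry":0,"rz":0,"fingers":0.4},{"x":0,"y":0,"z":0,"rx":0,"ry":0,"rz":0,"fingers":0.4},{"x":0,"y":0,"z":0,"rx":0,"ry":0,"rz":0,"fingers":0.4},{"x":0,"y":0,"z":0,"rx":0,"ry":0,"rz":0,"fingers":0.4},{"x":0,"y":0,"z":0,"rx":0,"ry":0,"rz":0,"fingers":0.4},{"x":0,"y":0,"z":0,"rx":0,"ry":0,"rz":0,"fingers":0.4},{"x":0,"y":0,"z":0,"rx":0,"ry":0,"rz":0,"fingers":0.4}]'
python3 -c "
from h import *
for i in range(101,114): shot('wrist','w%d'%i);gripline('w%d'%i)
shot('scene','s60');shot('top','t60')
cv2.imwrite('pics/s60c.png',cv2.resize(load('s60')['frame'][150:260,200:350],None,fx=5,fy=5,interpolation=cv2.INTER_CUBIC))"
```

```text
t: 38.4
tcp_pos: [0.6572, -0.2135, 0.1682]
orientation: [[-0.163, 0.987, 0.005], [0.987, 0.163, -0.009], [-0.01, 0.003, -1.0]]
contact_force: [0.7, 0.4, 0.5]
gripper_width: 0.699
t: 39.2
tcp_pos: [0.656, -0.2134, 0.1646]
orientation: [[-0.163, 0.987, 0.001], [0.987, 0.163, -0.008], [-0.008, -0.0, -1.0]]
contact_force: [0.3, -0.7, 0.1]
gripper_width: 0.699
t: 40.0
tcp_pos: [0.6561, -0.2134, 0.1646]
orientation: [[-0.163, 0.987, 0.001], [0.987, 0.163, -0.008], [-0.008, -0.0, -1.0]]
contact_force: [0.1, -0.3, -0.2]
gripper_width: 0.702
w101 row 136.5 l,r 231.52173913043478 275.43167701863354 w 43.909937888198755 pos [ 0.6479 -0.168   0.0806]
w102 row 136.5 l,r 231.48504983388705 275.57377049180326 w 44.08872065791621 pos [ 0.6479 -0.1678  0.0814]
w103 row 136.5 l,r 231.4640522875817 275.57236842105266 w 44.108316133470964 pos [ 0.6479 -0.1678  0.0815]
w104 row 136.5 l,r 231.46357615894038 275.578073089701 w 44.114496930760595 pos [ 0.6479 -0.1678  0.0815]
w105 row 136.5 l,r 231.48355263157896 275.57516339869284 w 44.09161076711388 pos [ 0.6479 -0.1678  0.0814]
w106 row 136.5 l,r 231.4851485148515 275.52597402597405 w 44.04082551112256 pos [ 0.6479 -0.1678  0.0812]
w107 row 136.5 l,r 231.56228956228955 275.4307692307692 w 43.868479668479665 pos [ 0.6479 -0.168   0.0804]
w108 row 136.5 l,r 231.5201342281879 275.4761904761905 w 43.95605624800257 pos [ 0.6479 -0.1679  0.0808]
w109 row 136.5 l,r 231.48852459016393 275.58032786885246 w 44.09180327868853 pos [ 0.6479 -0.1678  0.0814]
w110 row 136.5 l,r 231.46357615894038 275.56953642384104 w 44.10596026490066 pos [ 0.6479 -0.1678  0.0815]
w111 row 136.5 l,r 231.46732026143792 275.5756578947368 w 44.1083376332989 pos [ 0.6479 -0.1678  0.0815]
w112 row 136.5 l,r 231.47840531561462 275.57755775577556 w 44.099152440160935 pos [ 0.6479 -0.1678  0.0815]
w113 row 136.5 l,r 231.5234899328859 275.47484276729557 w 43.951352834409676 pos [ 0.6479 -0.1679  0.0808]
```

View pics/s60c.png

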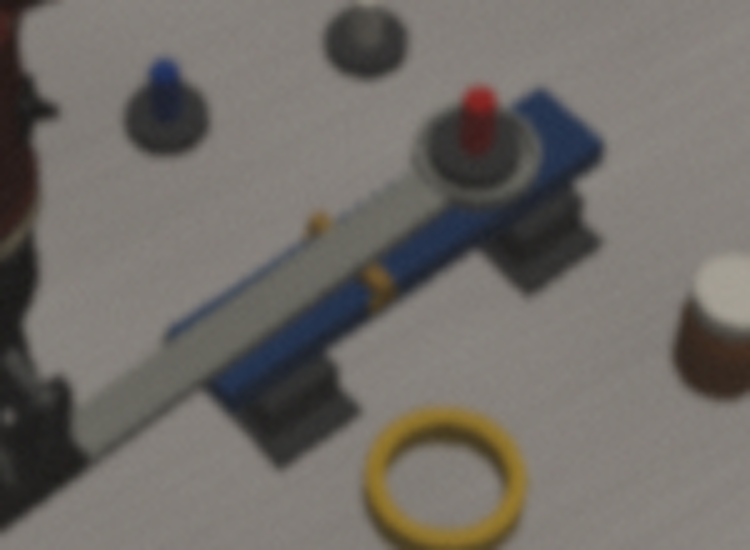

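View pics/w113.png

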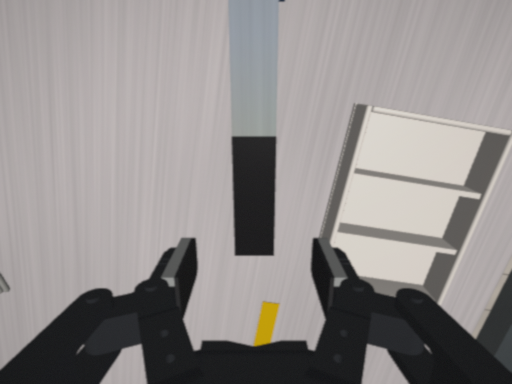

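```bash
for k in 1 2 3 4 5; do python3 -m handwheel '[{"x":0,"y":0,"z":0,"rx":0,"ry":0,"rz":0,"fingers":0.4},{"x":0,"y":0,"z":0,"rx":0,"ry":0,"rz":0,"fingers":0.4},{"x":0,"y":0,"z":0,"rx":0,"ry":0,"rz":0,"fingers":0.4},{"x":0,"y":0,"z":0,"rx":0,"ry":0,"rz":0,"fingers":0.4},{"x":0,"y":0,"z":0,"rx":0,"ry":0,"rz":0,"fingers":0.4},{"x":0,"y":0,"z":0,"rx":0,"ry":0,"rz":0,"fingers":0.4},{"x":0,"y":0,"z":0,"rx":0,"ry":0,"rz":0,"fingers":0.4},{"x":0,"y":0,"z":0,"rx":0,"ry":0,"rz":0,"fingers":0.4}]' >/dev/null; done
python3 -c "
from h import *
for i in range(121,135): shot('wrist','w%d'%i);gripline('w%d'%i)
print(sense()['t'])"
```

```text
w121 row 136.5 l,r 231.48684210526315 275.5686274509804 w 44.081785345717236 pos [ 0.6479 -0.1678  0.0814]
w122 row 136.5 l,r 231.49333333333334 275.5258064516129 w 44.03247311827954 pos [ 0.6479 -0.1679  0.0812]
w123 row 136.5 l,r 231.4884488448845 275.53054662379424 w 44.04209777890975 pos [ 0.6479 -0.1678  0.0812]
w124 row 136.5 l,r 231.48355263157896 275.5672131147541 w 44.08366048317515 pos [ 0.6479 -0.1678  0.0814]
w125 row 136.5 l,r 231.48039215686273 275.5798045602606 w 44.09941240339785 pos [ 0.6479 -0.1678  0.0815]
w126 row 136.5 l,r 231.48504983388705 275.58032786885246 w 44.09527803496542 pos [ 0.6479 -0.1678  0.0815]
w127 row 136.5 l,r 231.4785478547855 275.58360655737704 w 44.10505870259155 pos [ 0.6479 -0.1678  0.0815]
w128 row 136.5 l,r 231.4983498349835 275.5672131147541 w 44.068863279770625 pos [ 0.6479 -0.1678  0.0813]
w129 row 136.5 l,r 231.49501661129568 275.52396166134184 w 44.02894505004616 pos [ 0.6479 -0.1679  0.0811]
w130 row 136.5 l,r 231.49498327759198 275.5704918032787 w 44.0755085256867 pos [ 0.6479 -0.1678  0.0814]
w131 row 136.5 l,r 231.48196721311476 275.57755775577556 w 44.0955905426608 pos [ 0.6479 -0.1678  0.0815]
w132 row 136.5 l,r 231.48504983388705 275.58415841584156 w 44.09910858195451 pos [ 0.6479 -0.1678  0.0815]
w133 row 136.5 l,r 231.48344370860926 275.58032786885246 w 44.09688416024321 pos [ 0.6479 -0.1678  0.0815]
w134 row 136.5 l,r 231.47524752475246 275.56351791530943 w 44.08827039055697 pos [ 0.6479 -0.1678  0.0814]
45.45
```

```bash
for k in 1 2 3 4 5; do python3 -m handwheel '[{"x":0,"y":0,"z":0,"rx":0,"ry":0,"rz":0,"fingers":0.4},{"x":0,"y":0,"z":0,"rx":0,"ry":0,"rz":0,"fingers":0.4},{"x":0,"y":0,"z":0,"rx":0,"ry":0,"rz":0,"fingers":0.4},{"x":0,"y":0,"z":0,"rx":0,"ry":0,"rz":0,"fingers":0.4},{"x":0,"y":0,"z":0,"rx":0,"ry":0,"rz":0,"fingers":0.4},{"x":0,"y":0,"z":0,"rx":0,"ry":0,"rz":0,"fingers":0.4},{"x":0,"y":0,"z":0,"rx":0,"ry":0,"rz":0,"fingers":0.4},{"x":0,"y":0,"z":0,"rx":0,"ry":0,"rz":0,"fingers":0.4}]' >/dev/null; done
python3 -c "
from h import *
for i in range(141,147): shot('wrist','w%d'%i);gripline('w%d'%i)
shot('scene','s70');shot('top','t70')
cv2.imwrite('pics/s70c.png',cv2.resize(load('s70')['frame'][150:260,200:350],None,fx=5,fy=5,interpolation=cv2.INTER_CUBIC))
print(sense()['t'])"
```

```text
w141 row 136.5 l,r 231.48172757475083 275.57894736842104 w 44.097219793670206 pos [ 0.6479 -0.1678  0.0815]
w142 row 136.5 l,r 231.48504983388705 275.57615894039736 w 44.09110910651032 pos [ 0.6479 -0.1678  0.0814]
w143 row 136.5 l,r 231.48344370860926 275.56478405315613 w 44.081340344546874 pos [ 0.6479 -0.1678  0.0814]
w144 row 136.5 l,r 231.48355263157896 275.56907894736844 w 44.08552631578948 pos [ 0.6479 -0.1678  0.0814]
w145 row 136.5 l,r 231.48172757475083 275.57142857142856 w 44.08970099667772 pos [ 0.6479 -0.1678  0.0814]
w146 row 136.5 l,r 231.4933774834437 275.5770491803279 w 44.08367169688418 pos [ 0.6479 -0.1678  0.0814]
49.85
```

View pics/s70c.png

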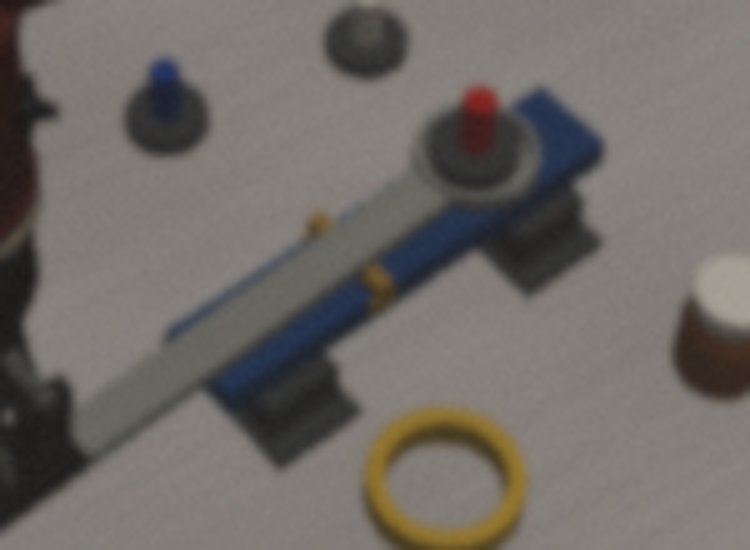

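View pics/t70.png

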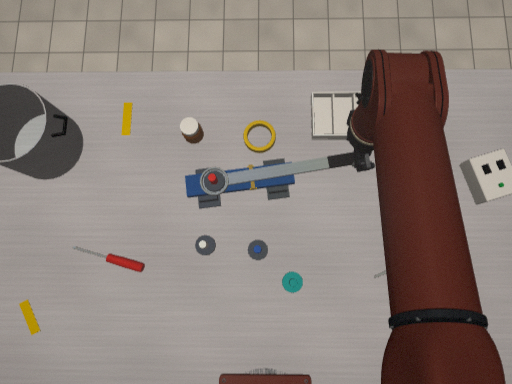

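The paddle now sits still: the grip line holds at row 136.5, with its width steady to 0.02 px. It shows clear of the bed, with the red carrier in the dish near pixel (213,180) in the top view. The other objects are at their starting pixels.

```bash
python3 -c "
from bench import close_job
print(close_job())"
```

```text
the job is handed in; nothing more can be done
None
```

I set the red-knobbed carrier down in the dish and let it go. I then slid the paddle along the brass edge by its grip, with release tests on the way, until it stayed level by itself. I handed the job in at about 50 s.

**Sliding:** The first release that did not stay dish-down set the paddle rocking in large swings. I caught it, held it level, moved it back about 2.6 mm and released it again.

**Final state:** The small rocking that was left died out. Over the last six wrist pictures (0.3 s) the grip height changed by no more than 0.1 mm. The paddle rested clear of the bed with the carrier in the dish, and the open fingers were well above the grip. In the last top view the white and blue carriers, tape, jar and screwdriver had not moved. The arm hid most of the tweezers, so I could not check them fully.

**Checks that disagreed or were missing:**
- **Balance point from force readings:** they put it at about y = 106 mm, outside the given range, because noise and friction spoiled them, so I used the release tests instead. The final balance point is at about y = 75 mm.
- **Paddle height in the wrist view:** it reads about 3–4 mm low, so I judged level from the paddle settling between its two rocking sides, not from absolute height.
- **Position on the flat:** the last rocking was slower on the grip-up side, so the centre of mass may be off-centre on the flat, towards the dish.
- **Pressing force:** I could not read the force between paddle and stand directly, including during the large swings, so I have no check against the 30 N limit.

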